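# Lock a well-block carrier onto a shaker with a T-key

### The arm

A 6-joint arm with a two-finger parallel gripper is mounted at the origin on the work surface. World frame = base frame: x ahead of the robot, y to its left, z up, the work surface at z = 0. Lengths are in mm, angles in rad, forces in N, time in s.
With the tool pointing down it reaches from about 350 to 775 mm from the base axis. Payload 7.3 kg.
Tool frame: the origin (TCP) lies on the mounting face of the last link; the fingertips stand 178 mm ahead of it and the grasp point (between the pads) lies 159 mm ahead of it (bot.grip_point_offset is the distance from the TCP to the grasp point, in mm); x points along the fingers, y is the direction in which the jaws open and shut, and the axes are right-handed (so a half turn about x gives the same grasp; the last joint's range is limited). The gripper opens to 92 mm and grips with 3 to 60 N. Pads are 19 mm wide; open, the fingers measure 130 mm over their backs; the gripper's body (75 mm by 190 mm) begins 47 mm behind the grasp point.
Start: joints at [1.06, 0.342, 1.524, -0, 1.275, -0.146], TCP at [187.279, 490.463, 404.741] pointing down, gripper open.
Joint ranges: [-2.53, 2.53], [-0.77, 2.02], [0.04, 2.7], [-1, 4.14], [0.28, 2.66], [-3.11, 3.11]. Speed limits (rad/s): [2.57, 2.57, 3.14, 3.14, 3.14, 3.14].

### API

Orientations are given as [roll, pitch, yaw] about the fixed x, y, z axes, in that order (R = Rz(yaw) Ry(pitch) Rx(roll)).
In Python, from plant import bot gives the robot as it stands.
- The arm moves only by the tool arm_command, never from a script. Its argument "moves" is a list of rows, each a list of 5 numbers: the shift along the tool's x, y, z in cm, then the turn about the tool's x in degrees, then the opening, from 0 (shut) to 1 (fully open). A call has 1 to 10 rows; each row is the pose to reach, as a shift and turn from the pose measured when the call began, along the tool's axes at that moment; what a row does not reach only later rows make up. A row lasts 1/10 s, in which the tool goes at most 50 mm and 8.59 degrees, less where a joint would pass 70% of its speed; a pose out of reach is approached as far as the arm can. A call with a gripper value outside its range is refused whole. The fingers move at their own pace and stop on an object; the grip force is fixed at half the most. Time passes only in rows, so rows that repeat a pose let the fingers close. It gives the time, the measured TCP pose, the force and the opening at its end, in the units of the state.
- bot.get_obs(): the state, without advancing time (a new reading comes with each control period).
- bot.capture(name): name is "scene" or "top" or "wrist"; returns a dict with "frame" (400x640x3 uint8, blue, green, red), "K" (3x3 intrinsics, pixels), "origin" and "orientation" of the camera in the world; the wrist camera has in their place "T_tool_cam" (4x4, takes a point from camera to tool coordinates, whose origin is the TCP and whose axes are the tool frame's). Camera axes: x right, y down, z forward; pixel columns grow to the right and rows downward; lengths in mm; the calibration is good to about 2 mm. A picture is of the moment at which its call begins: read the wrist's pose just before it. There is no depth.
- bot.close_job(): hands the job in, once; it reports no verdict.
The state is a dict: "time": time; "joint_positions": joint angles; "dq": joint speeds; "tau": joint torques, N m; "tool_pos": TCP position; "tcp_rot": TCP orientation; "contact_force": force on the tool from outside, world axes, zero at the start; "moment": the same for the moment, N m; "grip_width": finger opening in mm.
Only numpy, scipy, OpenCV 4.12 (cv2) and the standard library are available. Lean on these libraries where they do the work, as an engineer would, in place of code of your own. Each camera call takes 0.05 s, during which the arm holds its last target.

### The job

Gently set the blue well-block carrier down into the nest on the shaker's platform, its slot over the platform's slot, and lock it: drop the orange-handled T-key through both slots until its flange rests on the carrier, then give it a quarter turn so that its crossbar catches under the platform, and let go. Keep the carrier level all the way, and leave the green key and everything else on the bench where it is.

Things in the scene. Friction and masses are not known exactly. Their poses are not given: they have to be found in the camera images.
- shaker: Fixed grey shaker 210 x 190 mm; aluminium platform 210 (x) x 108 (y) x 8 mm, top 100 mm above the bench. Origin: centre of its underside; z up, x along the platform; black control panel on the +y face, towards the robot. Nest centred over the origin: flared rails about 11 mm high round a 164 x 80 mm floor. Position and yaw vary.
- deck_slot (a point): Centre of the platform's slot, on the platform's top face, at x = +50 mm of the shaker's frame (axes as the shaker's). Slot 52 mm along the shaker's x, 19 mm wide, through the 8 mm platform; 36 mm free space under the platform.
- carrier: Loose, 0.2-0.4 kg. Blue base 160 (x) x 76 (y) x 6 mm; white block with purple wells fixed on it, 96 (x) x 50 (y) x 40 mm, centred at x = -28 mm: grip its sides, 6 to 46 mm above the underside. Origin: centre of underside; +x to the bare slotted end. Seated: flat in the nest, +x along the shaker's +x, 2 mm play each side. Starts on the bench, either side of the shaker.
- carrier_slot (a point): Centre of the carrier's slot at its underside, at x = +50 mm of the carrier; slot 46 mm along the carrier's x, 15 mm wide, through the 6 mm base.
- key_orange: Loose T-key, 0.1-0.17 kg, upright in either place of the rack. Origin: underside centre of its steel flange (50 mm diameter, 6 mm thick); z up. Crossbar along x, 40 x 10 mm, tapered below, 19 to 28 mm below the origin, 9 mm stem. Orange handle bar along x, 60 x 14 mm, 52 to 84 mm above the origin. Locked, the flange lies on the carrier, origin 6 mm above the platform's top.
- key_green: The same key with a green handle and a 56 mm crossbar, too long for the carrier's slot. Stays in its place in the rack.
- key_rack: Fixed grey rack 200 (x) x 90 (y) mm, top 50 mm above the bench, either side of the shaker; origin: centre of its underside, z up. Two places at x = -55 and +55 mm: slots 66 mm along y, 20 mm wide, where a key hangs by its flange, crossbar and handle along the rack's y; it lifts straight up.
- amber_bottle: Amber glass bottle, black cap, 62 mm diameter, 170 mm tall, loose; origin at the centre of its underside. To be left alone.
- clear_bottle: Clear bottle, blue cap, 62 mm diameter, 150 mm tall, loose; origin at the centre of its underside. To be left alone.
- tip_box: Pipette tip box, clear with blue lid, 92 x 62 x 54 mm, loose; origin at the centre of its underside. To be left alone.
- dish_stack: Two stacked round dishes, 68 mm diameter, 30 mm tall, loose; origin at the centre of its underside. To be left alone.
- tube_rack: Yellow rack of red-capped tubes, 100 x 60 mm, 94 mm tall, loose; origin at the centre of its underside. To be left alone.
- beaker: Empty glass beaker, 72 mm diameter, 90 mm tall, loose; origin at the centre of its underside. To be left alone.

How it is judged:
By the outcome, as a careful person would: the job done as asked, in the order asked, and still so for the second after the job is handed in, with the robot touching nothing.
It also fails if it takes over 64 s, if anything falls off the work surface, if the arm or the gripper's body presses on something with over 40 N, if the wrist force passes 120 N, or if a joint passes its speed limit or range.

## Working session

There is one attempt and no reset: what is moved stays moved. The work goes in short steps, Python scripts to look and compute and a tool call to move; the robot and the scene stay as the last step left them, time stands still between calls to the robot, and variables do not carry over. Pictures are saved under pics/ and viewed, and the job is handed in when it is done.

Besides the shell and the picture viewer there is one more tool, called after "Emit:" as name(argument=value, ...), one argument or row to a line, values as JSON. arm_command: Moves the arm, as the interface text tells. Its arguments: {"type":"object","properties":{"moves":{"type":"array"}},"required":["moves"]}

```bash
ls; mkdir -p pics; python3 - <<'E'
from plant import bot
import cv2,numpy as np
print(bot.get_obs(), bot.grip_point_offset)
for n in ["scene","top","wrist"]:
    c=bot.capture(n); cv2.imwrite(f"pics/{n}0.png",c["frame"])
    np.savez(f"{n}0.npz",**c)
    print(n,{k:v for k,v in c.items() if k!="frame"})
E
```

```text
pics
{'time': 0.0, 'joint_positions': array([ 1.05998880e+00,  3.42760971e-01,  1.52501414e+00, -3.61087536e-05,
        1.27537878e+00, -1.46004946e-01]), 'dq': array([-4.78153147e-05, -5.29418222e-04,  1.59845884e-03,  6.52362845e-04,
        1.37219221e-04,  1.23650742e-03]), 'tau': array([ 1.15997234e-03, -4.31248677e+01, -2.44226342e+01,  7.18008773e-02,
        5.61328093e-02, -1.44677829e-04]), 'tool_pos': array([187.2256947 , 490.34647826, 404.0258919 ]), 'tcp_rot': array([-1.69468901,  1.56923471, -2.05948105]), 'contact_force': array([ 0.48087646,  0.58897401, -0.59376412]), 'moment': array([ 0.01310944, -0.06021495, -0.00402414]), 'grip_width': 91.92542658058073} 159.20000000000002
scene {'K': array([[425.51417307,   0.        , 316.11166348],
       [  0.        , 425.51417307, 199.32383286],
       [  0.        ,   0.        ,   1.        ]]), 'origin': array([1020.37478615,  779.70161396, 1080.07473335]), 'orientation': array([-2.39429967, -0.01229189,  2.59607975])}
top {'K': array([[419.82976251,   0.        , 319.75994051],
       [  0.        , 419.82976251, 199.3738507 ],
       [  0.        ,   0.        ,   1.        ]]), 'origin': array([ 247.62518536,  -16.26101547, 1574.62654832]), 'orientation': array([-2.97080163,  0.02190517, -1.56458837])}
wrist {'K': array([[317.69642349,   0.        , 320.25659131],
       [  0.        , 317.69642349, 195.9218182 ],
       [  0.        ,   0.        ,   1.        ]]), 'T_tool_cam': array([[ 8.14383960e-04, -2.71643702e-01,  9.62397546e-01,
         2.01596040e+01],
       [ 9.99999666e-01,  1.51557445e-04, -8.03424807e-04,
        -7.54438875e-01],
       [ 7.23867758e-05,  9.62397878e-01,  2.71643735e-01,
        -7.56053672e+01],
       [ 0.00000000e+00,  0.00000000e+00,  0.00000000e+00,
         1.00000000e+00]])}
```

View pics/top0.png

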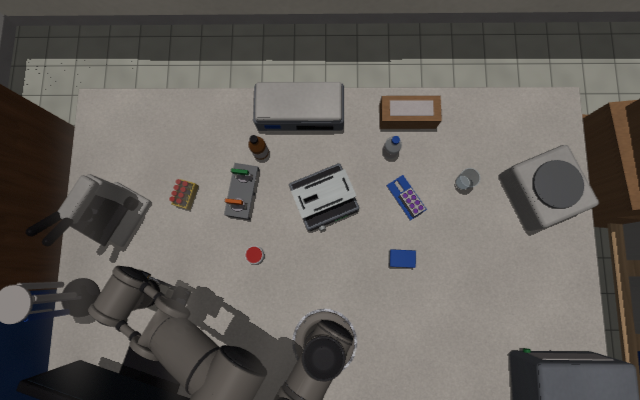

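View pics/scene0.png

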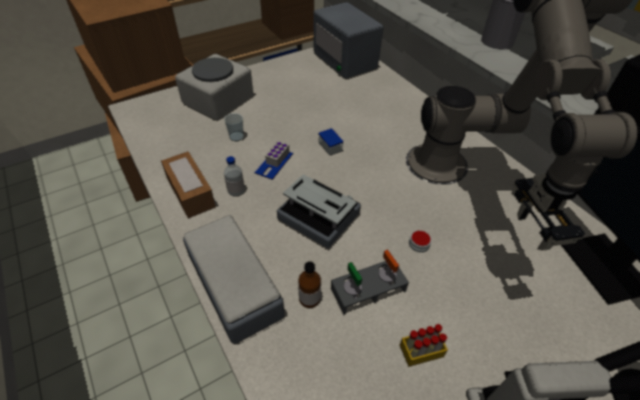

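View pics/wrist0.png

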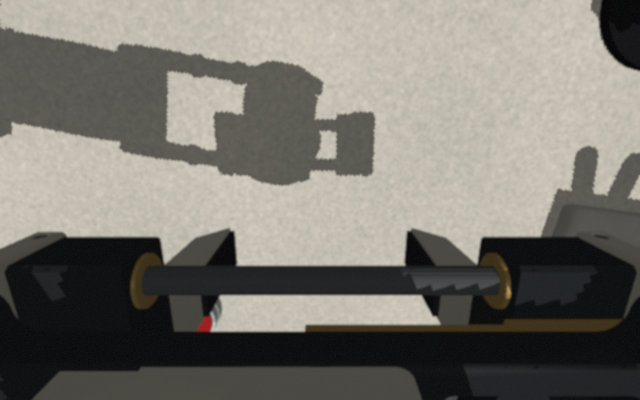

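```bash
cat > h.py <<'E'
import numpy as np,cv2
from scipy.spatial.transform import Rotation as R
def pose(c,obs=None):
    if "T_tool_cam" in c:
        T=np.array(c["T_tool_cam"]); Rt=R.from_euler("xyz",obs["tcp_rot"]).as_matrix()
        return Rt@T[:3,:3], Rt@T[:3,3]+obs["tool_pos"]
    return R.from_euler("xyz",c["orientation"]).as_matrix(), np.array(c["origin"])
def ray(c,uv,z,obs=None):
    Rm,o=pose(c,obs); uv=np.atleast_2d(uv).astype(float)
    d=np.c_[uv,np.ones(len(uv))]@np.linalg.inv(c["K"]).T@Rm.T
    return o+d*((z-o[2])/d[:,2])[:,None]
def proj(c,P,obs=None):
    Rm,o=pose(c,obs); p=(np.atleast_2d(P)-o)@Rm@np.array(c["K"]).T
    return p[:,:2]/p[:,2:]
def crop(f,x0,y0,x1,y1,s,fn):
    cv2.imwrite(fn,cv2.resize(f[y0:y1,x0:x1],None,fx=s,fy=s,interpolation=cv2.INTER_CUBIC))
E
python3 - <<'E'
from h import *
t=dict(np.load("top0.npz")); s=dict(np.load("scene0.npz"))
crop(t["frame"],220,130,440,280,3.6,"pics/t1.png")
crop(s["frame"],220,110,440,320,2.8,"pics/s1.png")
for n,uv,z in [("carrier",(407,197),20),("shaker",(323,193),100),("rack",(241,190),50),("or",(233,202),120),("gr",(241,171),120),("amber",(259,155),0),("tip",(403,259),30),("clear",(392,152),0),("dish",(255,256),0)]: print(n,ray(t,uv,z).round())
E
```

```text
carrier [[ 525. -307.   20.]]
shaker [[525.   6. 100.]]
rack [[545. 312.  50.]]
or [[488. 323. 120.]]
gr [[601. 299. 120.]]
amber [[694. 257.   0.]]
tip [[ 295. -284.   30.]]
clear [[ 706. -258.    0.]]
dish [[304. 260.   0.]]
```

View pics/t1.png

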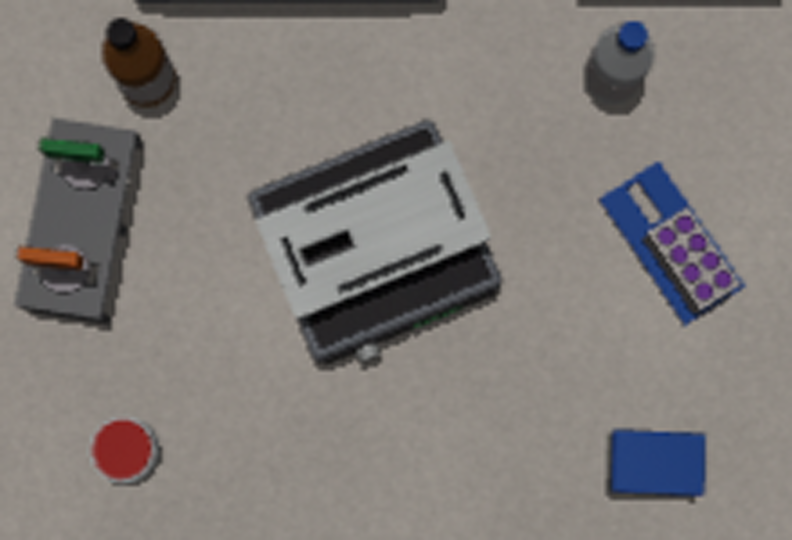

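View pics/s1.png

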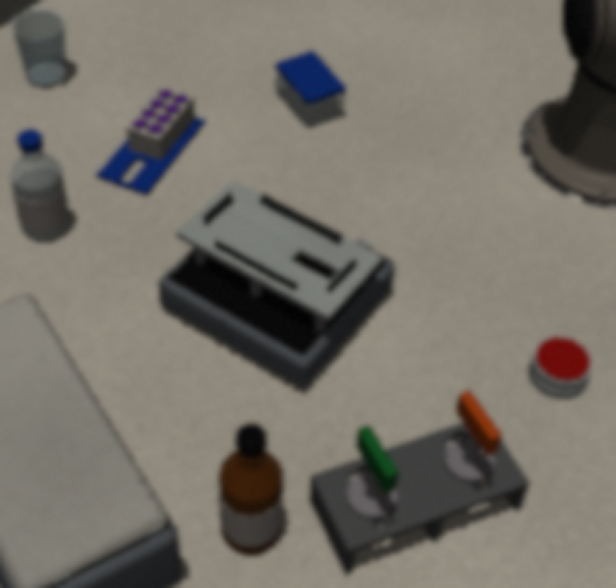

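```bash
python3 - <<'E'
from h import *
o=dict(rot=[-1.69468901,  1.56923471, -2.05948105])
M=R.from_euler("xyz",o["rot"]).as_matrix(); print(M.round(3))
print("yaw of -z",np.degrees(np.arctan2(-M[1,2],-M[0,2])), "q1",np.degrees(1.06),"q6",np.degrees(-.146))
t=dict(np.load("top0.npz"))
def T(p): return (np.array(p)/3.6+[220,130])-.0
# rough yaw: carrier corners base z=6: t1 px (600,200)(660,163)(743,285)(685,325)
c=ray(t,T([(600,200),(660,163),(743,285),(685,325)]),6); print(c.round(), c.mean(0))
d=(c[0]+c[1]-c[2]-c[3])/2; print("carrier yaw",np.degrees(np.arctan2(d[1],d[0])),np.linalg.norm(d))
p=ray(t,T([(255,217),(303,318),(494,240),(438,140)]),100);print(p.round(),p.mean(0))
d=(p[0]+p[1]-p[2]-p[3])/2; print("shaker yaw",np.degrees(np.arctan2(d[1],d[0])),np.linalg.norm(d))
s=ray(t,T([(327,247)]),100);print(s)
k=ray(t,T([(50,258),(70,150)]),120);print(k); d=k[1]-k[0];print("rack x yaw",np.degrees(np.arctan2(d[1],d[0])),np.linalg.norm(d))
E
```

```text
[[-0.001  0.357  0.934]
 [-0.001  0.934 -0.357]
 [-1.    -0.002 -0.   ]]
yaw of -z 159.09894714093082 q1 60.73352628386726 q6 -8.365183808910018
[[ 572. -234.    6.]
 [ 612. -298.    6.]
 [ 482. -381.    6.]
 [ 439. -320.    6.]] [ 526.26775568 -308.30561079    6.        ]
carrier yaw 32.580155815314036 155.95941162759945
[[ 535.  122.  100.]
 [ 434.   72.  100.]
 [ 512. -116.  100.]
 [ 614.  -61.  100.]] [523.42013516   4.3656432  100.        ]
shaker yaw 113.00425142416468 201.2235495937987
[[504.49558076  49.49938906 100.        ]]
[[489.41535828 320.27216344 120.        ]
 [598.1143732  304.79874361 120.        ]]
rack x yaw -8.101683774222748 109.79482030895448
```

```bash
cat >> h.py <<'E'
def mv(obs,x,y,z,yaw):
    """shift(cm) in tool axes and turn(deg) to reach TCP xyz with tool -z at yaw"""
    M=R.from_euler("xyz",obs["tcp_rot"]).as_matrix()
    d=M.T@(np.array([x,y,z])-obs["tool_pos"])/10
    cy=np.degrees(np.arctan2(-M[1,2],-M[0,2])); dt=(cy-yaw+180)%360-180
    n=max(np.linalg.norm(d)/5,abs(dt)/8.59)
    print("tcp",np.round(obs["tool_pos"],1),"yaw",round(cy,2),"tilt deg",np.degrees(M[:2,0]).round(2),"F",np.round(obs["contact_force"],1),"w",round(obs["grip_width"],1),"t",round(obs["time"],2))
    print("MOVE cm",d.round(2),"turn",round(dt,2),"rows",round(n,1))
def off(p,yaw,d):  # TCP xy so that point p lies d mm along -z
    a=np.radians(yaw); return p[0]-d*np.cos(a),p[1]-d*np.sin(a)
E
python3 - <<'E'
from h import *
from plant import bot
mv(bot.get_obs(),*off((489,320),82,80),400,82)
E
```

```text
tcp [187.2 490.4 404.2] yaw 159.1 tilt deg [-0.03 -0.06] F [-0.3  0.2  1.4] w 91.8 t 0.15
MOVE cm [  0.43 -12.95  36.06] turn 77.1 rows 9.0
```

Emit:
arm_command(
  moves=[
    [0.4, -13, 36, 77, 1],
    [0.4, -13, 36, 77, 1],
    [0.4, -13, 36, 77, 1],
    [0.4, -13, 36, 77, 1],
    [0.4, -13, 36, 77, 1],
    [0.4, -13, 36, 77, 1],
    [0.4, -13, 36, 77, 1],
    [0.4, -13, 36, 77, 1],
    [0.4, -13, 36, 77, 1],
    [0.4, -13, 36, 77, 1],
  ],
)

```text
time: 1.15
tool_pos: [477.8, 239.6, 399.8]
tcp_rot: [-0.784, 1.569, -2.496]
contact_force: [-1.4, -0.4, -0.2]
grip_width: 91.8
```

```bash
cat > snap.py <<'E'
import sys
from h import *
from plant import bot
n=sys.argv[1]; o=bot.get_obs(); c=bot.capture("wrist")
np.savez(n+".npz",**c,**{"o_"+k:v for k,v in o.items()}); cv2.imwrite(f"pics/{n}.png",c["frame"])
print(o["time"],o["tool_pos"],np.abs(o["dq"]).max())
if len(sys.argv)>2:
    x,y,d,z,yaw=map(float,sys.argv[2:]); mv(o,*off((x,y),yaw,d),z,yaw)
E
cat >> h.py <<'E'
def load(n):
    a=dict(np.load(n+".npz")); return a,{k[2:]:(v.item() if v.ndim==0 else v) for k,v in a.items() if k.startswith("o_")}
E
python3 snap.py w1 523 4 80 400 113
```

```text
1.15 [477.83415663 239.57885215 399.76144951] 0.15070039640646957
tcp [477.8 239.6 399.8] yaw 81.9 tilt deg [-0.09 -0.07] F [-1.4 -0.4 -0.2] w 91.8 t 1.15
MOVE cm [ 0.   11.92 29.54] turn -31.1 rows 6.4
```

View pics/w1.png

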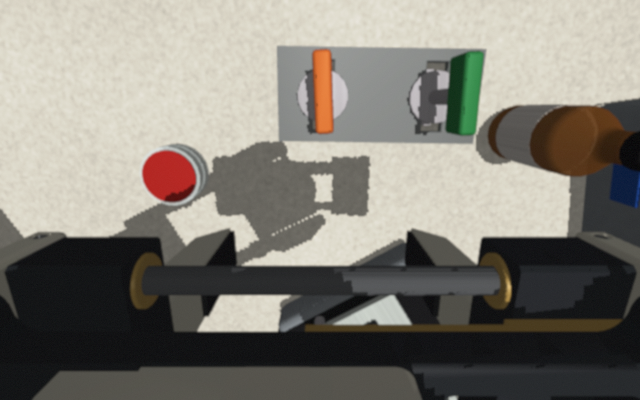

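Emit:
arm_command(
  moves=[
    [0, 12, 29.5, -31, 1],
    [0, 12, 29.5, -31, 1],
    [0, 12, 29.5, -31, 1],
    [0, 12, 29.5, -31, 1],
    [0, 12, 29.5, -31, 1],
    [0, 12, 29.5, -31, 1],
    [0, 12, 29.5, -31, 1],
    [0, 12, 29.5, -31, 1],
    [0, 12, 29.5, -31, 1],
  ],
)

```text
time: 2.1
tool_pos: [556.1, -68.0, 399.8]
tcp_rot: [-1.796, 1.568, -2.959]
contact_force: [0.2, 0.7, -0.0]
grip_width: 92.0
```

```bash
python3 snap.py w2 526 -308 80 310 32.6
```

```text
2.1 [556.08536042 -67.96657026 399.84778306] 0.033908517967391985
tcp [556.1 -68.  399.8] yaw 113.36 tilt deg [-0.14 -0.03] F [ 0.2  0.7 -0. ] w 92.0 t 2.1
MOVE cm [  9.02 -20.15  22.13] turn 80.76 rows 9.4
```

View pics/w2.png

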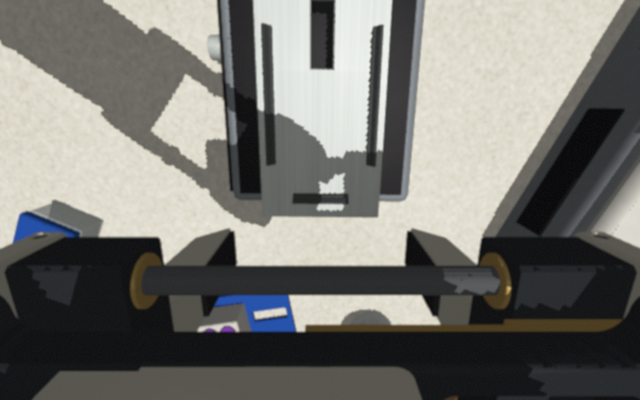

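Emit:
arm_command(
  moves=[
    [9, -20, 22, 80.7, 1],
    [9, -20, 22, 80.7, 1],
    [9, -20, 22, 80.7, 1],
    [9, -20, 22, 80.7, 1],
    [9, -20, 22, 80.7, 1],
    [9, -20, 22, 80.7, 1],
    [9, -20, 22, 80.7, 1],
    [9, -20, 22, 80.7, 1],
    [9, -20, 22, 80.7, 1],
    [9, -20, 22, 80.7, 1],
  ],
)

```text
time: 3.15
tool_pos: [460.4, -346.6, 310.5]
tcp_rot: [-0.6, 1.569, 3.111]
contact_force: [-0.3, 0.6, -0.4]
grip_width: 91.5
```

```bash
python3 snap.py w3; python3 - <<'E'
from h import *
a,o=load("w2"); crop(a["frame"],200,0,450,230,3,"pics/w2c.png")
a,o=load("w1"); crop(a["frame"],260,30,500,160,3.3,"pics/w1c.png")
E
```

```text
3.15 [ 460.4302096  -346.59461788  310.49546544] 0.47515607127703363
```

View pics/w3.png

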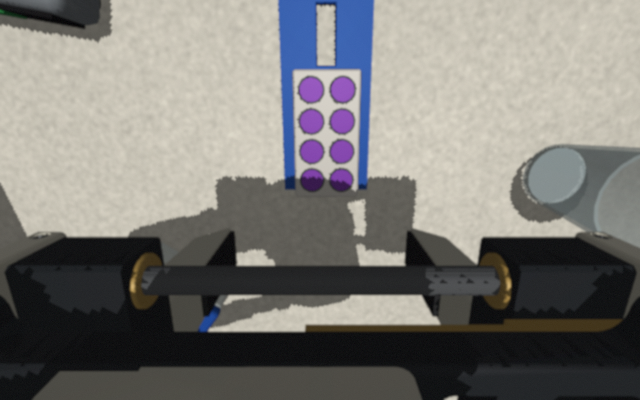

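View pics/w2c.png

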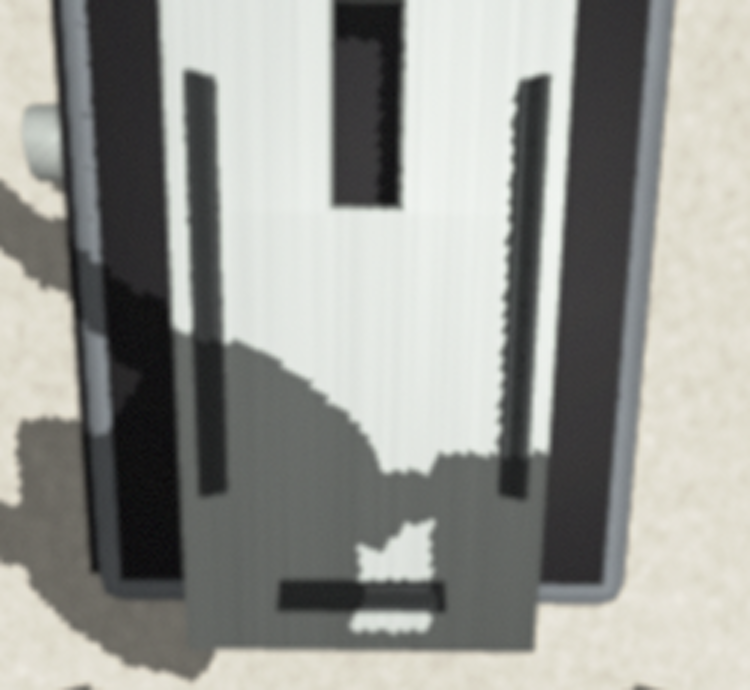

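View pics/w1c.png

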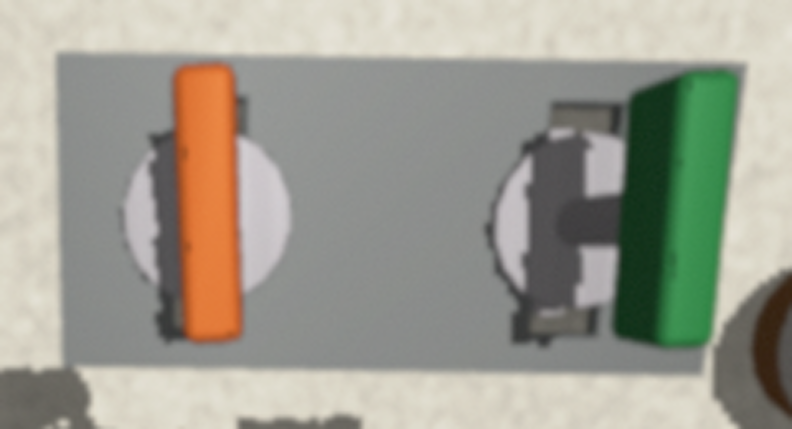

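```bash
cat > m.py <<'E'
from h import *
def ang(d): return np.degrees(np.arctan2(d[1],d[0]))
a,o=load("w2")
C=lambda p:(np.array(p,float)+.5)/3-.5+[200,0]
P=ray(a,C([(160,0),(187,645),(577,0),(533,650)]),100,o)
L=P[0]-P[1];Rr=P[2]-P[3]; print("plat yaw",ang(L),ang(Rr),"width",np.linalg.norm(P[1]-P[3]))
yaw=(ang(L)+ang(Rr))/2; u=np.array([np.cos(np.radians(yaw)),np.sin(np.radians(yaw))]); v=np.array([-u[1],u[0]])
end=(P[1]+P[3])/2; S=ray(a,C([(332,208),(402,208)]),100,o); sb=S.mean(0)
print("centre from end",end[:2]+105*u,"from slot edge",sb[:2]-24*u,"slotw",np.linalg.norm(S[0]-S[1]))
E_=end[:2]@u; print("dist end->slot edge (129)",sb[:2]@u-E_)
print("lateral mid: left",P[0][:2]@v,P[1][:2]@v,"right",P[2][:2]@v,P[3][:2]@v,"slot",S[:,:2]@v)
a,o=load("w3"); f=a["frame"].astype(int); b,g,r=f[...,0],f[...,1],f[...,2]
blue=(b>1.8*r)&(b>60)&(b-g>30); purple=(b>g*1.6)&(r>g*1.2)
n,lab,st,ce=cv2.connectedComponentsWithStats(blue.astype(np.uint8)); 
for i in range(1,n):
    if st[i][4]>300: print("blue comp",st[i],ce[i].round(1))
crop(a["frame"],230,0,430,210,3.7,"pics/w3c.png")
E
python3 m.py
```

```text
plat yaw 112.76502984046617 112.48998323115123 width 107.41272629812194
centre from end [521.64268326   5.82912625] from slot edge [522.59502241   4.49169602] slotw 19.183016220493236
dist end->slot edge (129) 127.39911610943722
lateral mid: left -429.60078028678686 -430.025931964616 right -537.8670730364196 -537.438567108433 slot [-474.50593778 -493.68750638]
blue comp [ 279    0   94  188 7187] [324.8  60.8]
```

View pics/w3c.png

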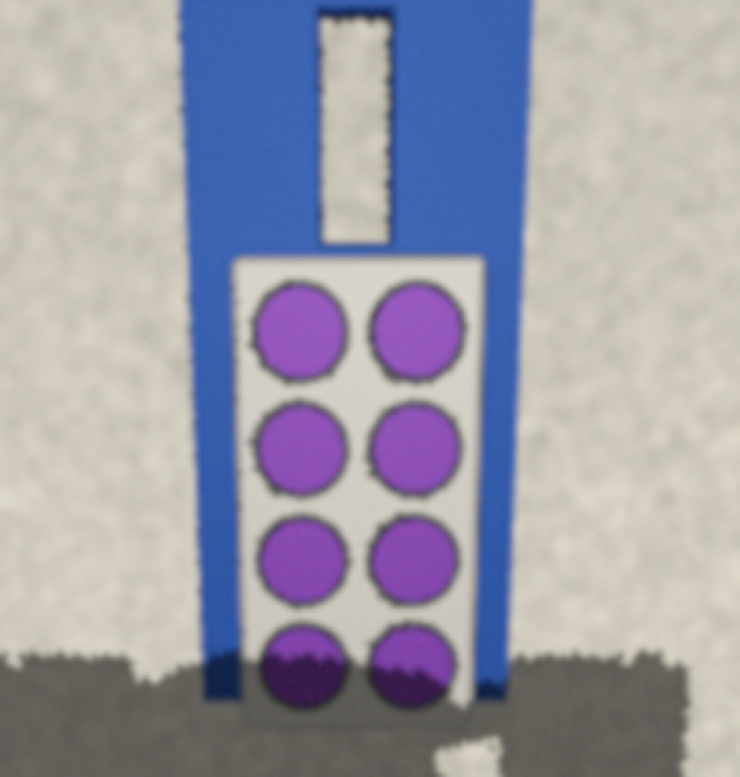

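```bash
cat >> m.py <<'E'
print("--- carrier")
C=lambda p:(np.array(p,float)+.5)/3.7-.5+[230,0]
P=ray(a,C([(183,100),(205,699),(529,100),(507,699)]),6,o)
L=P[0]-P[1];Rr=P[2]-P[3]; cy=(ang(L)+ang(Rr))/2; print("yaw",ang(L),ang(Rr),"w",np.linalg.norm(P[1]-P[3]))
B=ray(a,C([(233,257),(485,257),(242,699),(474,699)]),46,o); print("block w",np.linalg.norm(B[0]-B[1]),np.linalg.norm(B[2]-B[3]),"yaw",ang(B[0]-B[2]),ang(B[1]-B[3]))
u=np.array([np.cos(np.radians(cy)),np.sin(np.radians(cy))]); v=np.array([-u[1],u[0]])
e=(P[1]+P[3])/2; S=ray(a,C([(320,244),(391,244)]),6,o); s=S.mean(0); bt=(B[0]+B[1])/2
print("centre from end",e[:2]+80*u,"slot",s[:2]-27*u,"block",bt[:2]-20*u)
c=((e[:2]+80*u)+(s[:2]-27*u)+(bt[:2]-20*u))/3; print("mean",c,"yaw",cy)
import json; json.dump(dict(c=list(c),yaw=cy),open("car.json","w"))
from plant import bot
gp=c-21*u; print("grip",gp); mv(bot.get_obs(),*gp,36+159.2+60,cy)
E
python3 m.py | sed -n '/carrier/,$p'
```

```text
--- carrier
yaw 32.931792916765986 32.91808251575559 w 75.45501876458722
block w 48.86489254171993 49.80684232712581 yaw 32.52166075135438 33.131002481872166
centre from end [ 526.98126387 -307.5214715 ] slot [ 525.93305174 -308.07565229] block [ 526.17482434 -308.01419815]
mean [ 526.36304665 -307.87044064] yaw 32.924937716260786
grip [ 508.73599586 -319.28477726]
tcp [ 460.5 -346.5  310.5] yaw 32.63 tilt deg [-0.12 -0.  ] F [ 0.2 -0.2  0.1] w 92.0 t 3.2
MOVE cm [ 5.52  0.31 -5.54] turn -0.3 rows 1.6
```

Emit:
arm_command(
  moves=[
    [3, 0.3, -5.5, -0.3, 1],
    [3, 0.3, -5.5, -0.3, 1],
    [5.5, 0.3, -5.5, -0.3, 1],
    [8, 0.3, -5.5, -0.3, 1],
    [10, 0.3, -5.5, -0.3, 1],
    [11, 0.3, -5.5, -0.3, 1],
    [11.5, 0.3, -5.5, -0.3, 1],
    [11.5, 0.3, -5.5, -0.3, 1],
  ],
)

```text
time: 4.0
tool_pos: [508.4, -319.0, 195.5]
tcp_rot: [-0.632, 1.568, 3.086]
contact_force: [-0.6, 0.4, 0.3]
grip_width: 91.8
```

```bash
python3 snap.py w4 508.7 -319.3 0 195.2 32.92
```

```text
4.0 [ 508.41858427 -318.98470126  195.51372456] 0.01757199010899956
tcp [ 508.4 -319.   195.5] yaw 33.01 tilt deg [-0.13  0.01] F [-0.6  0.4  0.3] w 91.8 t 4.0
MOVE cm [ 0.03  0.04 -0.01] turn 0.09 rows 0.0
```

View pics/w4.png

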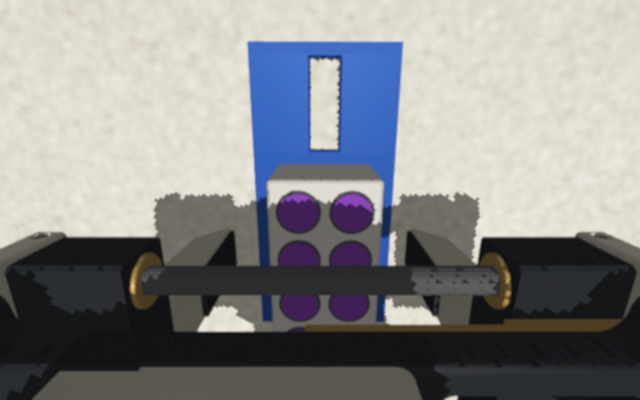

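Emit:
arm_command(
  moves=[
    [0, 0, 0, 0, 0],
    [0, 0, 0, 0, 0],
    [0, 0, 0, 0, 0],
    [0, 0, 0, 0, 0],
    [0, 0, 0, 0, 0],
    [0, 0, 0, 0, 0],
    [0, 0, 0, 0, 0],
    [0, 0, 0, 0, 0],
  ],
)

```text
time: 4.85
tool_pos: [508.5, -319.4, 196.2]
tcp_rot: [0.054, 1.569, -2.512]
contact_force: [0.9, -0.1, 0.5]
grip_width: 49.8
```

Emit:
arm_command(
  moves=[
    [-0.3, 0, 0, 0, 0],
    [-1, 0, 0, 0, 0],
    [-2.5, 0, 0, 0, 0],
    [-4.5, 0, 0, 0, 0],
    [-7, 0, 0, 0, 0],
    [-9.5, 0, 0, 0, 0],
    [-12, 0, 0, 0, 0],
    [-13.5, 0, 0, 0, 0],
    [-14, 0, 0, 0, 0],
    [-14, 0, 0, 0, 0],
  ],
)

```text
time: 5.85
tool_pos: [508.7, -319.2, 336.8]
tcp_rot: [0.71, 1.569, -1.856]
contact_force: [0.5, 0.1, -2.3]
grip_width: 49.8
```

```bash
python3 - <<'E'
from h import *
u=np.array([np.cos(np.radians(112.63)),np.sin(np.radians(112.63))])
v=np.array([-u[1],u[0]]); c=np.array([522.1,5.1]); print(c@v, -483.7)
E
python3 snap.py w5 530.2 -14.3 0 335 112.63
```

```text
-483.86530429533826 -483.7
5.85 [ 508.66810688 -319.17862635  336.77729493] 0.026339783501305895
tcp [ 508.7 -319.2  336.8] yaw 32.99 tilt deg [-0.03 -0.09] F [ 0.5  0.1 -2.3] w 49.8 t 5.85
MOVE cm [  0.13 -24.4  -18.41] turn -79.64 rows 9.3
```

View pics/w5.png

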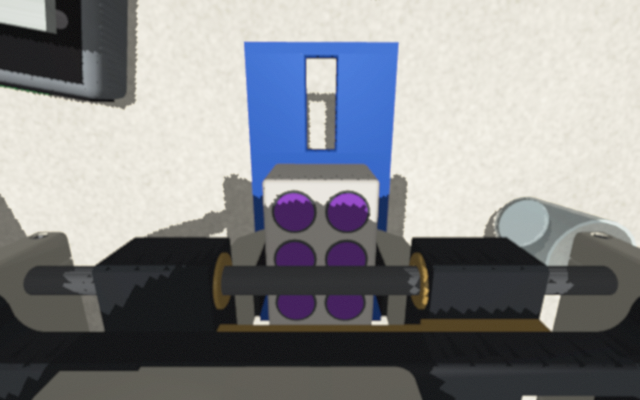

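Emit:
arm_command(
  moves=[
    [0, -0.7, -0.6, -2.4, 0],
    [0, -2.4, -1.8, -8, 0],
    [0, -4.4, -3.3, -14.4, 0],
    [0, -6.6, -5, -21.5, 0],
    [0, -8.8, -6.6, -28.7, 0],
    [0, -11, -8.3, -35.8, 0],
    [0, -13.2, -9.9, -43, 0],
    [0, -15.4, -11.6, -50, 0],
    [0, -17.1, -12.9, -56, 0],
    [0, -18.3, -13.8, -59.7, 0],
  ],
)

```text
time: 6.9
tool_pos: [524.2, -88.2, 334.6]
tcp_rot: [-1.813, 1.567, 2.953]
contact_force: [-0.2, -0.1, -2.6]
grip_width: 49.7
```

```bash
cat > held.py <<'E'
from h import *
def tool(a,uv,X):
    T=a["T_tool_cam"]; uv=np.atleast_2d(uv).astype(float)
    d=np.c_[uv,np.ones(len(uv))]@np.linalg.inv(a["K"]).T@T[:3,:3].T
    return T[:3,3]+d*((X-T[0,3])/d[:,0])[:,None]
if __name__=="__main__":
    a,o=load("w5"); crop(a["frame"],230,30,410,180,4.4,"pics/w5c.png")
    p=tool(a,[(245,42),(398,42),(305,57),(337,57),(336,150),(305,150)],190.2); print(p.round(1))
from plant import bot
mv(bot.get_obs(),530.2,-14.3,335,112.63)
E
python3 held.py
```

```text
[[ 190.2  -38.2 -101.4]
 [ 190.2   36.7 -101.4]
 [ 190.2   -8.9  -94.6]
 [ 190.2    6.9  -94.6]
 [ 190.2    7.1  -48.7]
 [ 190.2   -9.5  -48.7]]
tcp [524.2 -88.2 334.6] yaw 93.1 tilt deg [-0.23  0.04] F [-0.2 -0.1 -2.6] w 49.7 t 6.9
MOVE cm [-0.04  0.99 -7.35] turn -19.53 rows 2.3
```

View pics/w5c.png

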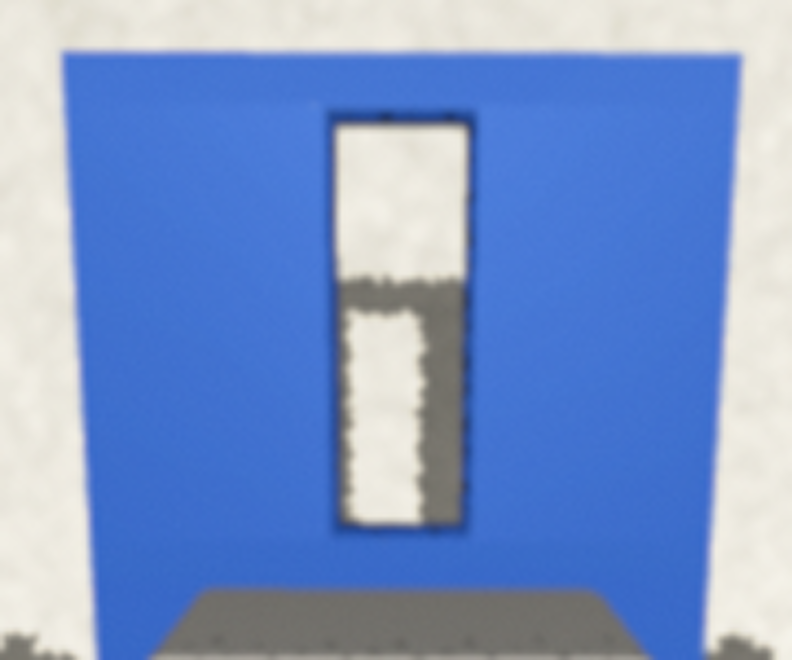

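Emit:
arm_command(
  moves=[
    [0, 0.2, -1.5, -4, 0],
    [0, 0.5, -4, -10, 0],
    [0, 0.8, -6, -15, 0],
    [0, 1, -7, -18.5, 0],
    [0, 1, -7.35, -19.5, 0],
    [0, 1, -7.35, -19.5, 0],
    [0, 1, -7.35, -19.5, 0],
  ],
)

```text
time: 7.6
tool_pos: [530.1, -14.5, 334.3]
tcp_rot: [-2.115, 1.566, 2.991]
contact_force: [0.2, -0.8, -2.5]
grip_width: 50.0
```

```bash
python3 snap.py w6 530.2 -14.3 0 335 112.63; python3 - <<'E'
from h import *
a,o=load("w6"); crop(a["frame"],200,0,440,190,3.3,"pics/w6c.png")
E
```

```text
7.6 [530.0897621  -14.54108845 334.25304302] 0.008868036853084283
tcp [530.1 -14.5 334.3] yaw 112.55 tilt deg [-0.28  0.04] F [ 0.2 -0.8 -2.5] w 50.0 t 7.6
MOVE cm [-0.07  0.02 -0.02] turn -0.08 rows 0.0
```

View pics/w6c.png

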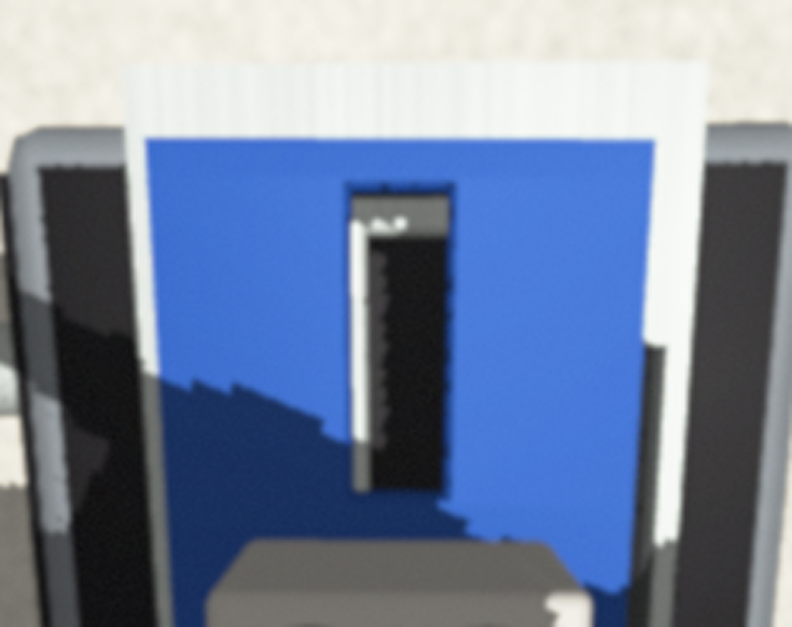

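```bash
python3 - <<'E'
from held import *
a,o=load("w6"); C=lambda p:(np.array(p,float)+.5)/3.3-.5+[200,0]
print("plat top corners\n",tool(a,C([(125,66),(706,66)]),234.3).round(2))
pl=tool(a,C([(125,66),(159,520),(706,66),(681,520)]),234.3); print(pl.round(2)); 
for i in (0,2): d=pl[i]-pl[i+1]; print("edge angle deg (y per -z)",np.degrees(np.arctan2(d[1],-d[2])))
print("plat slot edges (left x~370, top row 237)",tool(a,C([(370,400),(370,237)]),234.3).round(2))
print("carrier corners",tool(a,C([(147,140),(655,140)]),190.2).round(2))
ca=tool(a,C([(147,140),(172,600),(655,140),(630,600)]),190.2)
for i in (0,2): d=ca[i]-ca[i+1]; print("edge angle deg",np.degrees(np.arctan2(d[1],-d[2])))
print("carrier slot",tool(a,C([(347,186),(453,186)]),190.2).round(2))
E
```

```text
tcp [530.2 -14.8 334.4] yaw 112.53 tilt deg [-0.27  0.04] F [-0.3  0.4 -2.2] w 49.6 t 7.65
MOVE cm [-0.06  0.02 -0.04] turn -0.1 rows 0.0
plat top corners
 [[ 234.3   -52.46 -124.66]
 [ 234.3    54.12 -124.62]]
[[ 234.3   -52.46 -124.66]
 [ 234.3   -51.42  -40.96]
 [ 234.3    54.12 -124.62]
 [ 234.3    55.69  -40.97]]
edge angle deg (y per -z) -0.7068265333118392
edge angle deg (y per -z) -1.0700307515008796
plat slot edges (left x~370, top row 237) [[234.3   -7.93 -64.95]
 [234.3   -7.71 -95.3 ]]
carrier corners [[ 190.2   -39.52 -104.45]
 [ 190.2    35.78 -104.43]]
edge angle deg 0.336070577523566
edge angle deg -0.41649546571186963
carrier slot [[190.2   -9.94 -98.14]
 [190.2    5.94 -98.14]]
```

```bash
python3 - <<'E'
from h import *
for n in ["w1","w2","w3","w4","w5","w6"]:
    a,o=load(n); T=a["T_tool_cam"]; print(n,T[:3,3].round(2),R.from_matrix(T[:3,:3]).as_euler("xyz",degrees=True).round(2),a["K"][0])
E
```

```text
w1 [ 20.16  -2.25 -73.21] [74.14 -0.   89.93] [317.69642349   0.         320.25659131]
w2 [ 20.16  -2.06 -74.42] [74.19 -0.   89.92] [317.69642349   0.         320.25659131]
w3 [ 20.16  -1.27 -71.59] [74.1  -0.   89.98] [317.69642349   0.         320.25659131]
w4 [ 20.16  -1.28 -71.6 ] [74.1  -0.   89.98] [317.69642349   0.         320.25659131]
w5 [ 20.16  -1.28 -71.6 ] [74.1  -0.   89.98] [317.69642349   0.         320.25659131]
w6 [ 20.17  -2.07 -74.39] [74.18 -0.   89.92] [317.69642349   0.         320.25659131]
```

```bash
cat > edge.py <<'E'
from held import tool
from h import *
def edgeline(a,p,q,axis,half=5):
    """subpixel edge near line p-q; axis 0: search along x for each row; 1: along y for each column. returns fitted end points"""
    g=cv2.GaussianBlur(a["frame"].astype(np.float32).sum(2),(0,0),0.8); pts=[]
    p=np.array(p,float);q=np.array(q,float); k=1-axis
    for s in np.arange(np.ceil(min(p[k],q[k])),max(p[k],q[k])):
        t=(s-p[k])/(q[k]-p[k]); c=p[axis]+t*(q[axis]-p[axis]); w=np.arange(int(round(c))-half,int(round(c))+half+1)
        l=(g[int(s),w] if axis==0 else g[w,int(s)]); d=np.abs(np.gradient(l)); i=int(np.argmax(d[1:-1]))+1
        den=d[i-1]-2*d[i]+d[i+1]; x=w[i]+(0.5*(d[i-1]-d[i+1])/den if den else 0); pts.append((s,x))
    pts=np.array(pts); m=np.ones(len(pts),bool)
    for _ in range(4):
        f=np.polyfit(pts[m,0],pts[m,1],1); r=np.abs(np.polyval(f,pts[:,0])-pts[:,1]); m=r<max(0.4,1.5*np.median(r[m]))
    e=[]
    for s in (p[k],q[k]):
        v=np.polyval(f,s); e.append((v,s) if axis==0 else (s,v))
    return np.array(e),m.sum(),len(m),r[m].std()
E
python3 - <<'E'
from edge import *
a,o=load("w6"); C=lambda p:(np.array(p,float)+.5)/3.3-.5+[200,0]
def go(n,p,q,ax,X,h=4):
    e,k,N,s=edgeline(a,C(p),C(q),ax,h); t=tool(a,e,X); d=t[0]-t[1]
    print(n,t[:,1:].round(2).tolist(),"ang",round(np.degrees(np.arctan2(d[1],-d[2])),2),k,N,round(float(s),2)); return t
go("platL",(131,180),(159,520),0,234.3); go("platR",(700,180),(681,520),0,234.3)
go("platEnd",(150,66),(690,66),1,234.3)
go("carL",(148,150),(172,600),0,190.2); go("carR",(654,150),(630,600),0,190.2)
go("carEnd",(160,140),(640,140),1,190.2)
go("carSlotR",(453,230),(445,470),0,190.2,3)
E
```

```text
tcp [530.2 -14.8 334.4] yaw 112.53 tilt deg [-0.27  0.04] F [-0.3  0.4 -2.2] w 49.6 t 7.65
MOVE cm [-0.06  0.02 -0.04] turn -0.1 rows 0.0
platL [[-53.51, -105.36], [-53.32, -40.96]] ang -0.17 93 103 0.07
platR [[55.0, -105.33], [55.37, -40.97]] ang -0.33 103 103 0.03
platEnd [[-47.85, -125.01], [51.12, -125.59]] ang -90.33 102 163 0.1
carL [[-39.81, -103.09], [-40.06, -34.46]] ang 0.21 135 136 0.06
carR [[35.62, -103.07], [36.04, -34.48]] ang -0.35 126 136 0.1
carEnd [[-37.57, -104.76], [33.55, -104.52]] ang -89.81 145 145 0.03
carSlotR [[6.06, -91.98], [5.53, -55.93]] ang 0.84 59 73 0.1
```

Emit:
arm_command(
  moves=[
    [0.2, 0.15, 0.2, -0.2, 0],
    [0.6, 0.3, 0.43, -0.2, 0],
    [1.2, 0.3, 0.43, -0.2, 0],
    [1.7, 0.3, 0.43, -0.2, 0],
    [2, 0.3, 0.43, -0.2, 0],
    [2, 0.3, 0.43, -0.2, 0],
  ],
)

```text
time: 8.25
tool_pos: [534.3, -17.5, 313.6]
tcp_rot: [-2.134, 1.565, 2.975]
contact_force: [0.3, 1.2, -2.0]
grip_width: 49.5
```

```bash
python3 snap.py w7; python3 - <<'E'
from h import *
a,o=load("w7"); crop(a["frame"],200,0,440,190,3.3,"pics/w7c.png")
E
```

```text
8.25 [534.30543587 -17.53089401 313.64085058] 0.010743876154526204
```

View pics/w7c.png

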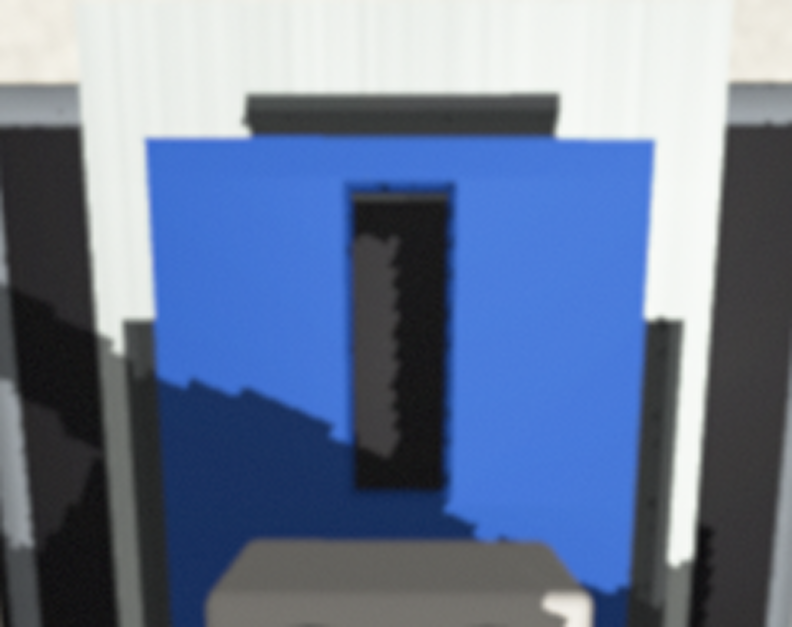

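```bash
python3 - <<'E'
from edge import *
a,o=load("w7"); C=lambda p:(np.array(p,float)+.5)/3.3-.5+[200,0]
print(a["T_tool_cam"][:3,3])
def go(n,p,q,ax,X,h=4):
    e,k,N,s=edgeline(a,C(p),C(q),ax,h); t=tool(a,e,X); d=t[0]-t[1]
    print(n,t[:,1:].round(2).tolist(),"ang",round(np.degrees(np.arctan2(d[1],-d[2])),2),k,N,round(float(s),2),e.round(1).tolist()); return t
X=213.6
go("platL",(88,180),(113,520),0,X); go("platR",(724,180),(703,500),0,X)
go("slotFar",(360,205),(435,205),1,X,3)
go("railTop z111 outer",(255,95),(550,95),1,X-11,3)
go("carL",(148,150),(172,600),0,190.2); go("carR",(654,150),(630,600),0,190.2)
go("carEnd",(160,140),(640,140),1,190.2)
g=a["frame"].sum(2); print(g[50:72,320], "col 300 row 0..12",g[0:10,300])
E
```

```text
tcp [534.4 -17.5 314. ] yaw 112.73 tilt deg [-0.3   0.05] F [ 0.4 -0.2 -2.1] w 49.9 t 8.3
MOVE cm [-2.09 -0.27 -0.47] turn 0.1 rows 0.4
[ 20.1718063   -2.06788112 -74.395696  ]
platL [[-55.66, -102.37], [-55.6, -44.2]] ang -0.06 100 103 0.05 [[225.4, 54.2], [233.2, 157.2]]
platR [[52.69, -102.34], [52.82, -47.92]] ang -0.14 97 97 0.03 [[418.2, 54.2], [410.9, 151.2]]
slotFar [[-8.83, -98.93], [4.0, -99.23]] ang -91.34 23 23 0.06 [[308.7, 60.8], [331.5, 60.2]]
railTop z111 outer [[-24.81, -113.23], [21.59, -113.28]] ang -90.05 90 90 0.04 [[276.9, 28.2], [366.3, 28.1]]
carL [[-39.79, -103.1], [-40.54, -34.47]] ang 0.62 131 136 0.09 [[243.8, 45.1], [250.7, 181.5]]
carR [[35.65, -103.08], [36.2, -34.49]] ang -0.46 123 136 0.12 [[397.7, 45.1], [390.4, 181.5]]
carEnd [[-37.54, -105.16], [33.53, -104.89]] ang -89.78 89 145 0.05 [[248.1, 40.5], [393.6, 41.1]]
[402 404 401 397 371 321 268 223 207 207 176 118  85  72  77  80  86  75
  78  81  81 113] col 300 row 0..12 [715 712 713 713 713 714 716 715 714 715]
```

```bash
python3 - <<'E'
from edge import *
a,o=load("w2"); C=lambda p:(np.array(p,float)+.5)/3-.5+[200,0]
def go(n,p,q,ax,X,h=4):
    e,k,N,s=edgeline(a,C(p),C(q),ax,h); t=tool(a,e,X); 
    print(n,t[:,1:].round(2).tolist(),k,N,round(float(s),2)); return t
go("end",(200,646),(520,649),1,299.8,3); go("railouter",(280,611),(440,611),1,288.8,3); go("rail inner",(280,580),(440,580),1,288.8,3)
go("slot near",(340,208),(395,208),1,299.8,3)
E
```

```text
tcp [534.4 -17.5 314. ] yaw 112.73 tilt deg [-0.3   0.05] F [ 0.4 -0.2 -2.1] w 49.9 t 8.3
MOVE cm [-2.09 -0.27 -0.47] turn 0.1 rows 0.4
end [[-52.68, 24.07], [46.71, 25.09]] 102 106 0.04
railouter [[-26.54, 8.28], [20.64, 8.63]] 52 54 0.08
rail inner [[-26.32, -1.04], [20.43, -0.94]] 50 54 0.07
slot near [[-8.4, -104.03], [6.66, -103.8]] 19 19 0.03
```

Emit:
arm_command(
  moves=[
    [0.2, 0.05, 0.05, 0, 0],
    [0.5, 0.05, 0.05, 0, 0],
    [0.8, 0.05, 0.05, 0, 0],
    [1.1, 0.05, 0.05, 0, 0],
    [1.3, 0.05, 0.05, 0, 0],
    [1.4, 0.05, 0.05, 0, 0],
    [1.4, 0.05, 0.05, 0, 0],
  ],
)

```text
time: 9.0
tool_pos: [535.0, -17.8, 299.9]
tcp_rot: [-2.126, 1.565, 2.983]
contact_force: [0.9, -0.3, -1.7]
grip_width: 49.8
```

```bash
python3 snap.py w8 534 -18 0 296.2 112.7; python3 - <<'E'
from h import *
a,o=load("w8"); crop(a["frame"],180,0,460,200,2.8,"pics/w8c.png")
E
```

```text
9.0 [534.99757105 -17.78988123 299.87779393] 0.005056361603233811
tcp [535.  -17.8 299.9] yaw 112.73 tilt deg [-0.32  0.05] F [ 0.9 -0.3 -1.7] w 49.8 t 9.0
MOVE cm [ 0.37 -0.1  -0.02] turn 0.03 rows 0.1
```

View pics/w8c.png

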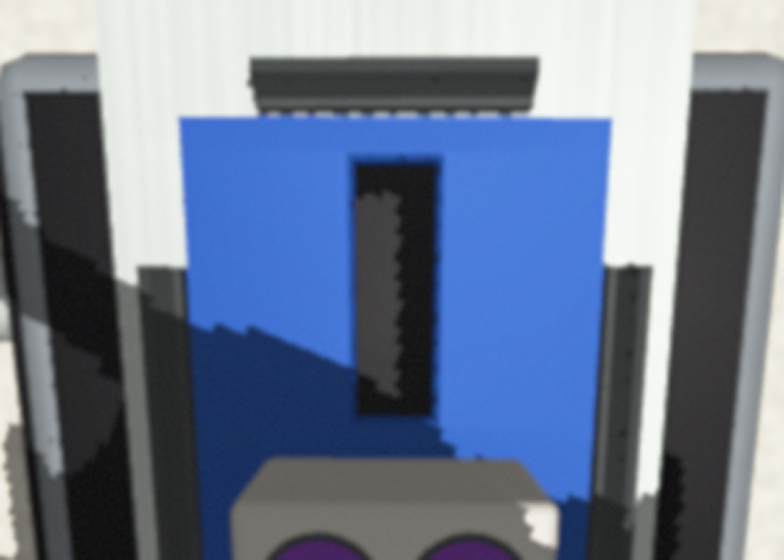

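Emit:
arm_command(
  moves=[
    [0.1, 0, 0, 0, 0],
    [0.2, 0, 0, 0, 0],
    [0.26, 0, 0, 0, 0],
    [0.32, 0, 0, 0, 0],
    [0.32, 0, 0, 0, 0],
  ],
)

```text
time: 9.55
tool_pos: [535.0, -17.8, 296.7]
tcp_rot: [-2.128, 1.565, 2.981]
contact_force: [0.2, -0.4, -2.7]
grip_width: 49.7
```

Emit:
arm_command(
  moves=[
    [0.05, 0, 0, 0, 0],
    [0.1, 0, 0, 0, 0],
    [0.1, 0, 0, 0, 0],
  ],
)

```text
time: 9.85
tool_pos: [534.9, -17.7, 296.3]
tcp_rot: [-2.137, 1.566, 2.972]
contact_force: [-3.2, 1.6, 3.6]
grip_width: 49.7
```

```bash
python3 snap.py w9 ; python3 - <<'E'
from h import *
a,o=load("w9"); print(o["contact_force"],o["moment"]);crop(a["frame"],180,0,460,200,2.8,"pics/w9c.png")
E
```

```text
9.85 [534.90160324 -17.69396895 296.3288471 ] 0.002142024153016432
[-3.19028548  1.59689666  3.64138698] [-0.04293332  0.29132279 -0.00169654]
```

View pics/w9c.png

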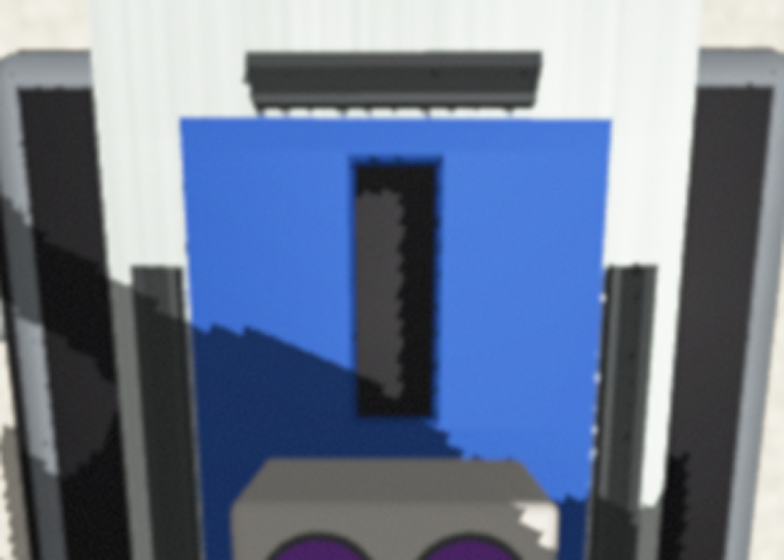

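Emit:
arm_command(
  moves=[
    [0, 0, 0, 0, 0.8],
    [0, 0, 0, 0, 0.8],
    [0, 0, 0, 0, 0.8],
    [0, 0, 0, 0, 0.8],
    [-0.5, 0, 0, 0, 0.8],
    [-2, 0, 0, 0, 0.8],
    [-5, 0, 0, 0, 1],
    [-9, 0, 0, 0, 1],
    [-10, 0, 2, 0, 1],
    [-10, 0, 2, 0, 1],
  ],
)

```text
time: 10.9
tool_pos: [543.9, -37.5, 398.8]
tcp_rot: [0.131, 1.57, -1.045]
contact_force: [0.7, -0.6, -0.3]
grip_width: 91.2
```

```bash
python3 snap.py w10; python3 - <<'E'
from h import *
a,o=load("w10"); print(o["contact_force"]);crop(a["frame"],180,0,460,230,2.6,"pics/w10c.png")
E
```

```text
10.9 [543.89290606 -37.4636168  398.80314197] 0.08360088733794067
[ 0.73493895 -0.64974387 -0.25924307]
```

View pics/w10c.png

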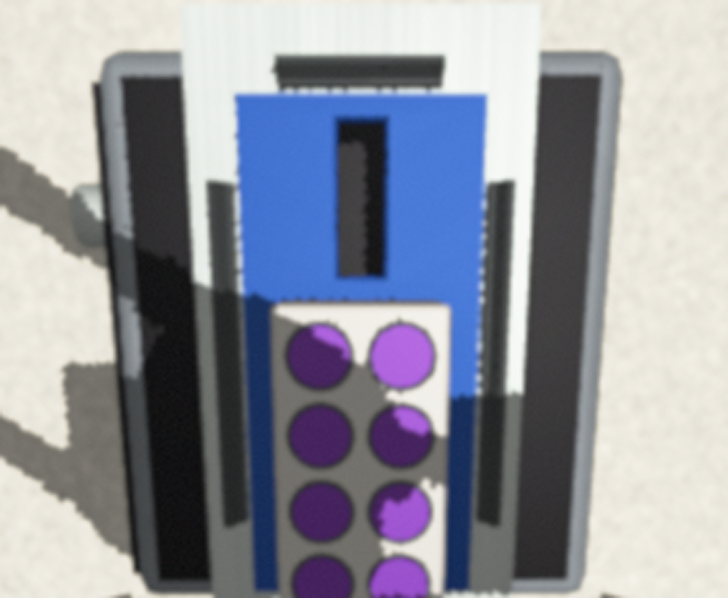

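```bash
python3 - <<'E'
from h import *
from plant import bot
a,o=load("w10"); C=lambda p:(np.array(p,float)+.5)/2.6-.5+[180,0]
s=ray(a,C([(337,118),(387,118),(385,277),(337,277)]),106,o); print("slot",s.mean(0),np.linalg.norm(s[0]-s[1]),np.linalg.norm(s[0]-s[3]))
d=(s[0]+s[1]-s[2]-s[3]);print("yaw",np.degrees(np.arctan2(d[1],d[0])))
from edge import *
a,o=load("w1"); f=a["frame"].astype(int); m=((f[...,2]>f[...,0]*2.2)&(f[...,2]>150)&(f[...,1]>50)).astype(np.uint8)
m[:,:270]=0;m[:,400:]=0
rc=cv2.minAreaRect(cv2.findContours(m,0,1)[0][0] if 0 else max(cv2.findContours(m,0,1)[0],key=cv2.contourArea)); print(rc)
bx=ray(a,cv2.boxPoints(rc),134,o); print(bx.round(1).tolist(), bx.mean(0))
L=[np.linalg.norm(bx[i]-bx[(i+1)%4]) for i in range(4)]; i=int(np.argmax(L)); d=bx[(i+1)%4]-bx[i]; print(L,"handle yaw",np.degrees(np.arctan2(d[1],d[0])))
mc=np.argwhere(m)[:,::-1].mean(0); c=ray(a,mc,134,o)[0]; print("centroid",c)
# rack edges
C=lambda p:(np.array(p,float)+.5)/3.3-.5+[260,30]
r=ray(a,C([(57,53),(746,65),(63,363),(703,373)]),50,o); 
for d in (r[1]-r[0],r[3]-r[2]): print("rack x yaw",np.degrees(np.arctan2(d[1],d[0])))
fl=ray(a,C([(207,213)]),56,o); print("flange c approx",fl)
mv(bot.get_obs(),c[0],c[1],330,82)
E
```

```text
slot [503.16830377  50.6058858  106.        ] 15.11251874260012 46.25347563067797
yaw 112.20774212794966
tcp [543.2 -36.7 397. ] yaw 112.66 tilt deg [-0.18  0.03] F [-0.9 -0.1 -0.8] w 91.8 t 10.95
MOVE cm [ 6.21 -0.32 -2.56] turn 0.03 rows 1.3
((322.5158386230469, 90.99949645996094), (82.37120819091797, 17.372201919555664), 88.18170166015625)
[[485.1, 350.5, 134.0], [497.4, 349.1, 134.0], [491.7, 291.8, 134.0], [478.6, 293.3, 134.0]] [488.1827168  321.16001332 134.        ]
[np.float64(12.338944666254), np.float64(57.54674770308199), np.float64(13.202156424218611), np.float64(57.5763476938215)] handle yaw 83.4921495534617
centroid [488.50422633 322.45839653 134.        ]
rack x yaw -9.042810253060296
rack x yaw -8.97341984182415
flange c approx [[488.50956616 322.33378873  56.        ]]
tcp [543.2 -36.7 397. ] yaw 112.66 tilt deg [-0.18  0.03] F [-0.9 -0.1 -0.8] w 91.8 t 10.95
MOVE cm [  6.74   8.81 -35.24] turn 30.66 rows 7.4
```

Emit:
arm_command(
  moves=[
    [0, 1.2, -5, 4, 1],
    [0, 2.4, -10, 9, 1],
    [0, 3.6, -14.5, 13, 1],
    [0, 4.8, -19, 17, 1],
    [1, 6, -24, 21, 1],
    [2, 7.2, -29, 25, 1],
    [3, 8.2, -33, 28, 1],
    [4.5, 8.8, -35.2, 29.5, 1],
    [5, 8.8, -35.2, 29.5, 1],
    [5, 8.8, -35.2, 29.5, 1],
  ],
)

```text
time: 11.95
tool_pos: [487.7, 322.3, 345.3]
tcp_rot: [-1.219, 1.564, -2.907]
contact_force: [0.5, 0.5, -0.1]
grip_width: 91.9
```

```bash
python3 snap.py w11 488.5 322 0 277 83
```

```text
11.95 [487.73011529 322.28674751 345.30885829] 0.033651631908569096
tcp [487.7 322.3 345.3] yaw 83.27 tilt deg [-0.41 -0.1 ] F [ 0.5  0.5 -0.1] w 91.9 t 11.95
MOVE cm [6.83 0.13 0.  ] turn 0.27 rows 1.4
```

View pics/w11.png

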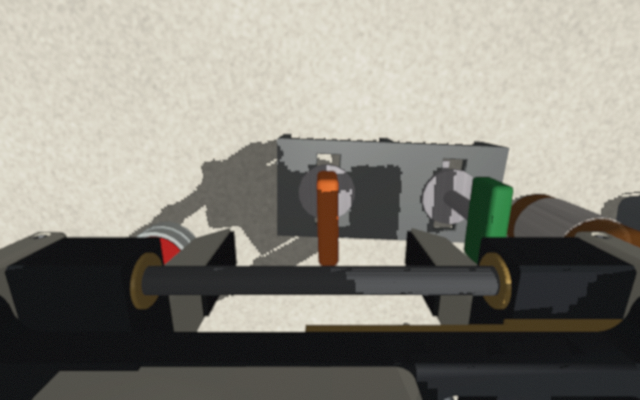

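```bash
python3 - <<'E'
from held import *
a,o=load("w11"); X=345.3-134
print(a["T_tool_cam"][:3,3]); print(tool(a,[(319,172),(338,172),(320,265),(337,265)],X).round(1))
crop(a["frame"],270,130,380,300,3.5,"pics/w11c.png")
E
```

```text
tcp [488.3 321.6 346.4] yaw 83.19 tilt deg [-0.31 -0.05] F [ 0.3 -0.7 -0.5] w 91.8 t 12.0
MOVE cm [ 1.15  8.15 32.86] turn -29.44 rows 6.8
[ 20.17419703  -2.25721777 -73.25912342]
[[211.3  -3.3 -34.2]
 [211.3   8.4 -34.2]
 [211.3  -2.7  28.9]
 [211.3   8.7  28.9]]
```

View pics/w11c.png

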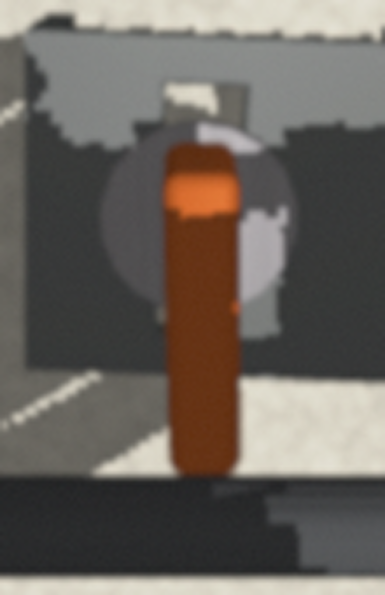

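Emit:
arm_command(
  moves=[
    [1, 0.45, 0, 0, 1],
    [3, 0.45, 0, 0, 1],
    [5, 0.45, 0, 0, 1],
    [6.3, 0.45, 0, 0, 1],
    [6.8, 0.45, 0, 0, 1],
    [6.8, 0.45, 0, 0, 1],
    [6.8, 0.45, 0, 0, 1],
  ],
)

```text
time: 12.7
tool_pos: [492.8, 320.9, 279.1]
tcp_rot: [-1.386, 1.567, -3.076]
contact_force: [0.1, -0.4, -0.1]
grip_width: 91.9
```

Emit:
arm_command(
  moves=[
    [0, 0, 0, 0, 0],
    [0, 0, 0, 0, 0],
    [0, 0, 0, 0, 0],
    [0, 0, 0, 0, 0],
    [0, 0, 0, 0, 0],
    [0, 0, 0, 0, 0],
    [0, 0, 0, 0, 0],
    [0, 0, 0, 0, 0],
    [0, 0, 0, 0, 0],
    [0, 0, 0, 0, 0],
  ],
)

```text
time: 13.7
tool_pos: [492.8, 320.9, 279.1]
tcp_rot: [-1.381, 1.567, -3.071]
contact_force: [-0.6, -0.1, -0.1]
grip_width: 16.3
```

```bash
python3 snap.py w12 543.9 -37 0 400 112.7
```

```text
13.7 [492.83882283 320.94227324 279.12324101] 0.0032047754096456533
tcp [492.8 320.9 279.1] yaw 83.17 tilt deg [-0.24 -0.02] F [-0.6 -0.1 -0.1] w 16.3 t 13.7
MOVE cm [-12.1    9.28  34.94] turn -29.53 rows 7.6
```

View pics/w12.png

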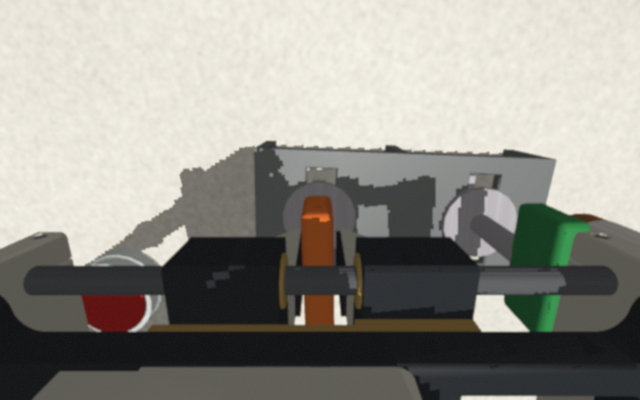

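Emit:
arm_command(
  moves=[
    [0, 0, 0, 0, 0],
    [0, 0, 0, 0, 0],
    [0, 0, 0, 0, 0],
  ],
)

```text
time: 14.05
tool_pos: [492.8, 320.9, 279.0]
tcp_rot: [-1.356, 1.566, -3.046]
contact_force: [0.0, 0.7, -0.6]
grip_width: 13.8
```

Emit:
arm_command(
  moves=[
    [-0.3, 0, 0, 0, 0],
    [-1, 0, 0, 0, 0],
    [-2.2, 0, 0, 0, 0],
    [-4, 0, 0, 0, 0],
    [-6, 0, 0, 0, 0],
    [-8.5, 0, 0, 0, 0],
    [-11, 0, 0, 0, 0],
    [-13, 0, 0, 0, 0],
    [-14, 0, 0, 0, 0],
    [-14, 0, 0, 0, 0],
  ],
)

```text
time: 15.05
tool_pos: [493.4, 321.0, 421.1]
tcp_rot: [-2.32, 1.569, 2.273]
contact_force: [-0.2, 0.0, -1.3]
grip_width: 14.2
```

```bash
python3 snap.py w13 503 50.5 0 419 112.6
```

```text
15.05 [493.39921349 321.00311163 421.06027262] 0.050214083065261206
tcp [493.4 321.  421.1] yaw 83.18 tilt deg [-0.06  0.07] F [-0.2  0.  -1.3] w 14.2 t 15.05
MOVE cm [ 0.17  4.17 26.74] turn -29.42 rows 5.4
```

View pics/w13.png

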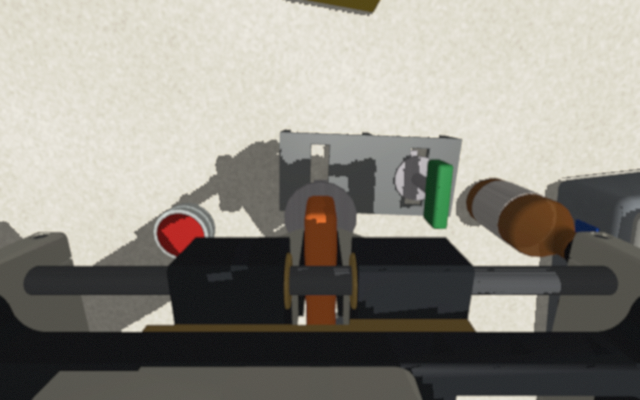

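Emit:
arm_command(
  moves=[
    [0, 0.3, 2, -2, 0],
    [0, 0.9, 6, -6, 0],
    [0, 1.6, 10, -11, 0],
    [0, 2.3, 14.5, -16, 0],
    [0, 3, 19, -21, 0],
    [0, 3.6, 23, -25.5, 0],
    [0, 4, 25.6, -28.4, 0],
    [0, 4.2, 26.7, -29.4, 0],
    [0, 4.2, 26.7, -29.4, 0],
    [0, 4.2, 26.7, -29.4, 0],
  ],
)

```text
time: 16.1
tool_pos: [503.1, 51.0, 418.6]
tcp_rot: [-2.06, 1.566, 3.045]
contact_force: [0.4, 0.2, -0.7]
grip_width: 13.6
```

```bash
python3 snap.py w14 503 50.5 0 419 112.6;  python3 - <<'E'
from h import *
a,o=load("w14"); crop(a["frame"],220,90,430,280,3.6,"pics/w14c.png")
E
```

```text
16.1 [503.11131448  51.0009657  418.5667347 ] 0.022689291848404108
tcp [503.1  51.  418.6] yaw 112.51 tilt deg [-0.3   0.03] F [ 0.4  0.2 -0.7] w 13.6 t 16.1
MOVE cm [-0.04 -0.03  0.04] turn -0.09 rows 0.0
```

View pics/w14c.png

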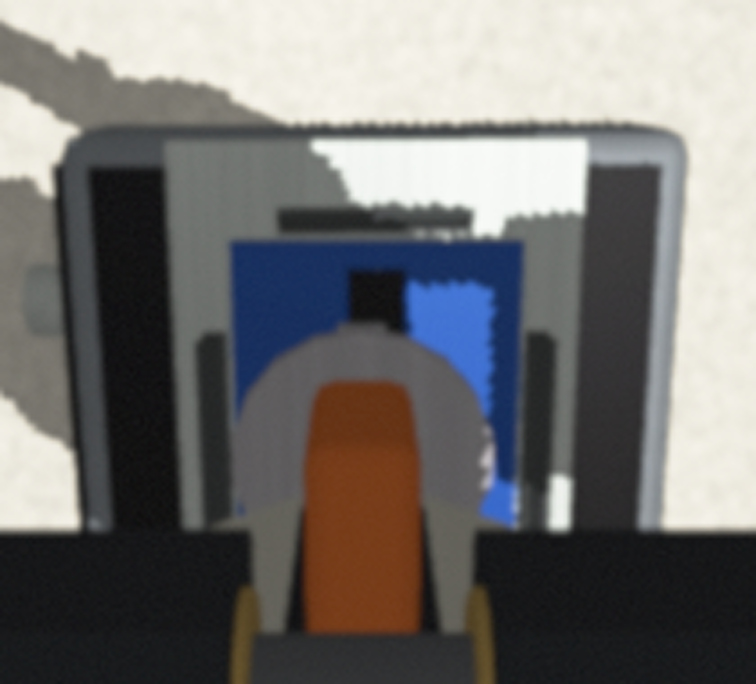

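```bash
python3 - <<'E'
from edge import *
from scipy.optimize import least_squares
a,o=load("w14"); C=lambda p:(np.array(p,float)+.5)/3.6-.5+[220,90]
T=a["T_tool_cam"]; print(T[:3,3])
p=tool(a,C([(238,440),(252,398),(290,352),(325,333),(405,333),(430,347),(468,390),(488,440)]),229)[:,1:]
print(p.round(1)); f=least_squares(lambda c:np.hypot(*(p-c[:2]).T)-25,[0,0]); print("key centre tool yz",f.x,f.fun.round(2))
f=least_squares(lambda c:np.hypot(*(p-c[:2]).T)-c[2],[0,0,25]); print("free r",f.x)
X=418.6-106
def go(n,p,q,ax,h=3):
    e,k,N,s=edgeline(a,C(p),C(q),ax,h); t=tool(a,e,X); d=t[0]-t[1]
    print(n,t[:,1:].round(2).tolist(),"ang",round(np.degrees(np.arctan2(d[1],-d[2])),2),k,N,round(float(s),2)); return t
go("carEnd",(240,241),(510,241),1); go("carL",(230,250),(236,380),0); go("carR",(522,250),(517,480),0)
go("slotEnd",(355,270),(400,270),1); go("slotL",(349,278),(349,318),0); go("slotR",(405,278),(405,318),0)
print("handle",tool(a,C([(305,460),(420,460),(307,620),(420,620)]),145).round(1))
E
```

```text
tcp [503.1  51.4 418.7] yaw 112.57 tilt deg [-0.28  0.03] F [ 0.3  0.9 -0.4] w 13.9 t 16.15
MOVE cm [8.36 0.01 7.13] turn -0.06 rows 2.2
[ 20.17006403  -2.07146203 -74.38796991]
[[-26.3  -3.7]
 [-23.4 -12.2]
 [-16.  -21.2]
 [ -9.3 -24.9]
 [  5.7 -24.9]
 [ 10.4 -22.2]
 [ 17.7 -13.8]
 [ 21.8  -3.8]]
key centre tool yz [-2.19492061 -0.45090767] [-0.69 -0.8  -0.08  0.47  0.68  0.13 -1.01 -0.73]
free r [-2.22669387 -1.94190674 23.85191109]
carEnd [[-33.88, -28.5], [35.45, -29.68]] ang -90.98 54 75 0.09
carL [[-36.46, -27.01], [-36.68, 7.74]] ang 0.37 22 36 0.05
carR [[38.64, -27.02], [41.89, 35.99]] ang -2.95 33 63 0.08
slotEnd [[-4.34, -21.65], [7.29, -21.9]] ang -91.26 12 12 0.07
slotL [[-6.13, -19.72], [-6.01, -9.12]] ang -0.66 11 11 0.04
slotR [[8.74, -19.72], [9.07, -9.12]] ang -1.79 11 11 0.05
handle [[145.   -8.9 -29.7]
 [145.    4.4 -29.7]
 [145.   -8.9  -9.3]
 [145.    4.7  -9.3]]
```

Emit:
arm_command(
  moves=[
    [0, 0.2, 0.1, -0.4, 0],
    [0.6, 0.37, 0.2, -0.8, 0],
    [1.6, 0.37, 0.2, -0.8, 0],
    [2.8, 0.37, 0.2, -0.8, 0],
    [3.8, 0.37, 0.2, -0.8, 0],
    [4.5, 0.37, 0.2, -0.8, 0],
    [4.7, 0.37, 0.2, -0.8, 0],
    [4.7, 0.37, 0.2, -0.8, 0],
  ],
)

```text
time: 16.95
tool_pos: [507.1, 51.0, 371.5]
tcp_rot: [-2.063, 1.565, 3.058]
contact_force: [-0.7, -0.0, -1.1]
grip_width: 13.8
```

```bash
python3 snap.py w15 503 50.5 0 419 112.6;  python3 - <<'E'
from h import *
a,o=load("w15"); crop(a["frame"],220,90,430,280,3.6,"pics/w15c.png")
E
```

```text
16.95 [507.09773628  51.02721201 371.46771845] 0.014105346136309696
tcp [507.1  51.  371.5] yaw 113.37 tilt deg [-0.31  0.03] F [-0.7 -0.  -1.1] w 13.8 t 16.95
MOVE cm [-4.75 -0.42 -0.13] turn 0.77 rows 1.0
```

View pics/w15c.png

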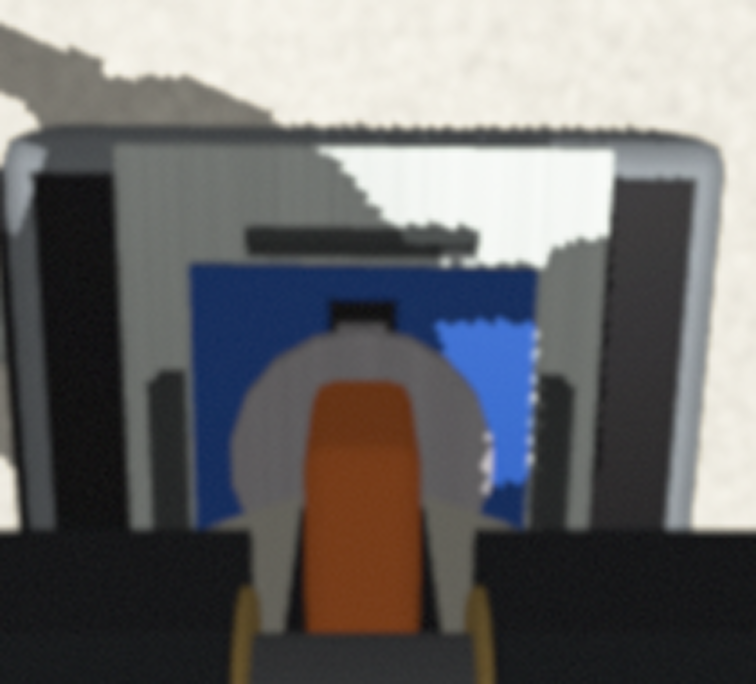

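```bash
python3 - <<'E'
from edge import *
a,o=load("w15"); C=lambda p:(np.array(p,float)+.5)/3.6-.5+[220,90]
X=371.5-106
def go(n,p,q,ax,X=X,h=3):
    e,k,N,s=edgeline(a,C(p),C(q),ax,h); t=tool(a,e,X); d=t[0]-t[1]
    print(n,t[:,1:].round(2).tolist(),"ang",round(np.degrees(np.arctan2(d[1],-d[2])),2),k,N,round(float(s),2)); return t
go("carEnd",(200,265),(430,267),1); go("carL",(191,275),(197,480),0);
go("slotEnd",(336,301),(392,301),1); 
print("slot sides",tool(a,C([(330,312),(397,312)]),X).round(2))
print("xbar end at depth 19..28", *[tool(a,C([(340,322),(387,322)]),229+d).round(2).tolist() for d in (19,24,28)])
go("platEnd",(130,148),(320,148),1,271.5)
E
```

```text
tcp [507.2  51.  371.9] yaw 113.37 tilt deg [-0.26  0.02] F [ 0.1 -0.4 -1.4] w 14.1 t 17.0
MOVE cm [ 3.67 -0.46  6.92] turn 0.74 rows 1.6
carEnd [[-37.53, -31.91], [12.3, -30.57]] ang -88.47 50 64 0.1
carL [[-40.12, -29.21], [-39.73, 18.21]] ang -0.47 51 56 0.1
slotEnd [[-8.13, -23.62], [4.11, -23.5]] ang -89.42 16 16 0.04
slot sides [[265.5   -9.46 -21.01]
 [265.5    5.22 -21.01]]
xbar end at depth 19..28 [[248.0, -6.91, -22.74], [248.0, 2.68, -22.74]] [[253.0, -7.01, -21.6], [253.0, 2.79, -21.6]] [[257.0, -7.1, -20.69], [257.0, 2.87, -20.7]]
platEnd [[-52.49, -56.87], [-11.51, -56.55]] ang -89.56 53 53 0.07
```

Emit:
arm_command(
  moves=[
    [0.3, 0, 0.05, 0, 0],
    [0.7, 0, 0.05, 0, 0],
    [1.1, 0, 0.05, 0, 0],
    [1.5, 0, 0.05, 0, 0],
    [1.8, 0, 0.05, 0, 0],
    [1.8, 0, 0.05, 0, 0],
  ],
)

```text
time: 17.6
tool_pos: [507.2, 50.6, 353.3]
tcp_rot: [-2.067, 1.565, 3.053]
contact_force: [-0.6, 0.2, -1.9]
grip_width: 14.2
```

```bash
python3 snap.py w16 503 50.5 0 335 112.6;  python3 - <<'E'
from h import *
a,o=load("w16"); crop(a["frame"],220,90,430,280,3.6,"pics/w16c.png")
E
```

```text
17.6 [507.19606683  50.56406102 353.3179198 ] 0.010591508723680346
tcp [507.2  50.6 353.3] yaw 113.36 tilt deg [-0.32  0.03] F [-0.6  0.2 -1.9] w 14.2 t 17.6
MOVE cm [ 1.83 -0.38 -0.16] turn 0.76 rows 0.4
```

View pics/w16c.png

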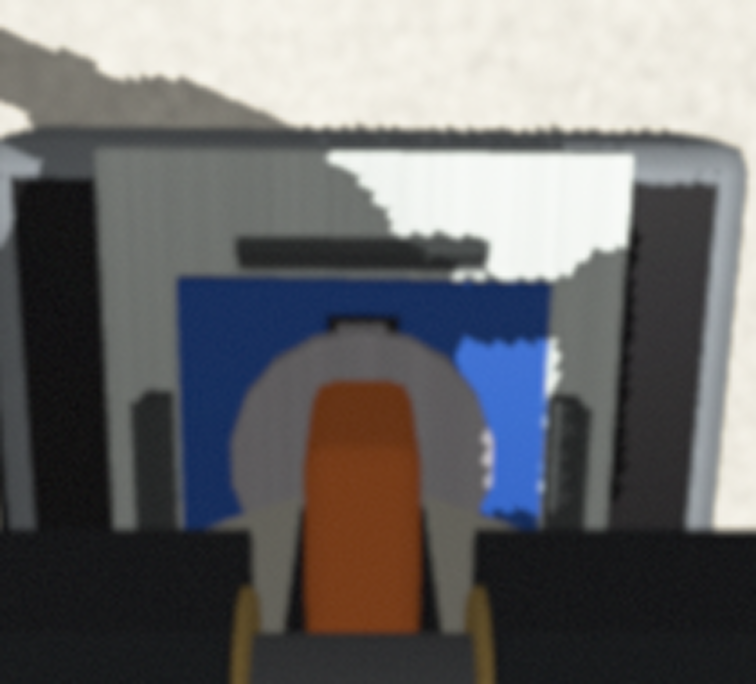

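Emit:
arm_command(
  moves=[
    [0.3, 0, 0, 0, 0],
    [0.6, 0, 0, 0, 0],
    [0.9, 0, 0, 0, 0],
    [1.2, 0, 0, 0, 0],
    [1.4, 0, 0, 0, 0],
    [1.6, 0, 0, 0, 0],
    [1.7, 0, 0, 0, 0],
    [1.7, 0, 0, 0, 0],
  ],
)

```text
time: 18.45
tool_pos: [507.2, 50.6, 336.5]
tcp_rot: [-2.069, 1.566, 3.052]
contact_force: [-0.6, 0.2, -1.7]
grip_width: 13.7
```

Emit:
arm_command(
  moves=[
    [0.05, 0, 0, 0, 0],
    [0.1, 0, 0, 0, 0],
    [0.15, 0, 0, 0, 0],
    [0.15, 0, 0, 0, 0],
  ],
)

```text
time: 18.85
tool_pos: [507.2, 50.6, 334.9]
tcp_rot: [-2.07, 1.565, 3.05]
contact_force: [-0.2, 0.3, -1.2]
grip_width: 13.5
```

Emit:
arm_command(
  moves=[
    [0.04, 0, 0, 0, 0],
    [0.08, 0, 0, 0, 0],
    [0.08, 0, 0, 0, 0],
  ],
)

```text
time: 19.15
tool_pos: [507.1, 50.6, 334.9]
tcp_rot: [-2.065, 1.566, 3.055]
contact_force: [-1.6, -0.5, 5.2]
grip_width: 13.8
```

```bash
python3 snap.py w17;  python3 - <<'E'
from h import *
a,o=load("w17"); print(o["contact_force"],o["moment"]); crop(a["frame"],220,90,430,280,3.6,"pics/w17c.png")
E
```

```text
19.15 [507.07716058  50.59468861 334.88759768] 0.0015603965592057229
[-1.58671034 -0.48933117  5.23861146] [-0.1208486   0.41256525  0.00122628]
```

View pics/w17c.png

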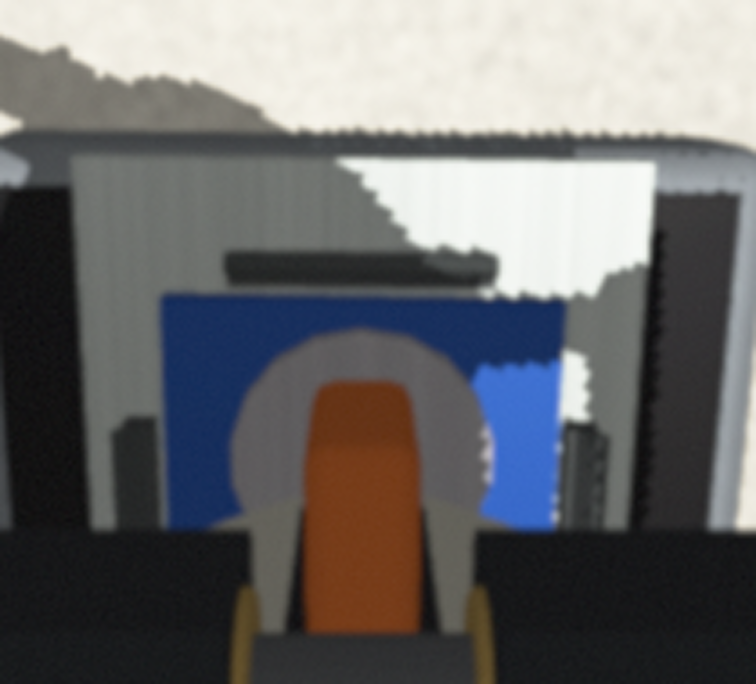

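Emit:
arm_command(
  moves=[
    [-0.05, 0, 0, 2, 0],
    [-0.05, 0, 0, 7, 0],
    [-0.05, 0, 0, 13, 0],
    [-0.05, 0, 0, 20, 0],
    [-0.05, 0, 0, 27, 0],
    [-0.05, 0, 0, 34, 0],
    [-0.05, 0, 0, 41, 0],
    [-0.05, 0, 0, 47, 0],
    [-0.05, 0, 0, 52, 0],
    [-0.05, 0, 0, 55, 0],
  ],
)

```text
time: 20.2
tool_pos: [507.1, 50.6, 335.3]
tcp_rot: [-1.098, 1.566, 3.059]
contact_force: [-0.4, -0.8, -0.8]
grip_width: 14.2
```

```bash
python3 snap.py w18 507.1 50.6 0 334.9 23;  python3 - <<'E'
from h import *
a,o=load("w18"); print(o["contact_force"],o["moment"])
E
```

```text
20.2 [507.09408763  50.59412353 335.25667741] 0.491617091614561
tcp [507.1  50.6 335.3] yaw 58.19 tilt deg [-0.27  0.02] F [-0.4 -0.8 -0.8] w 14.2 t 20.2
MOVE cm [ 0.04  0.   -0.  ] turn 35.19 rows 4.1
[-0.42137016 -0.75161573 -0.77845092] [-0.10343446  0.08841996 -0.01106225]
```

View pics/w18.png

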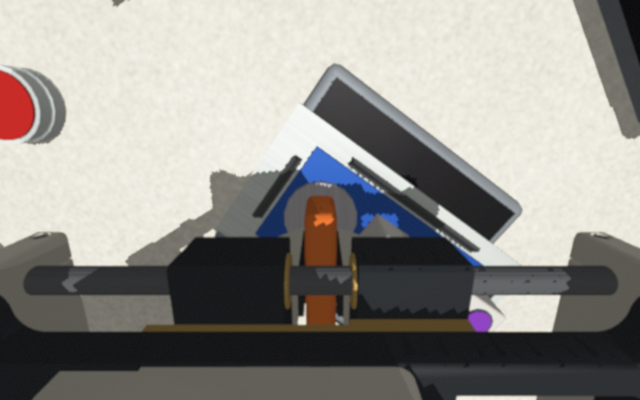

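Emit:
arm_command(
  moves=[
    [0, 0, 0, 5, 0],
    [0, 0, 0, 12, 0],
    [0, 0, 0, 19, 0],
    [0, 0, 0, 26, 0],
    [0, 0, 0, 31, 0],
    [0, 0, 0, 34, 0],
    [0, 0, 0, 35.5, 0],
    [0.05, 0, 0, 35.5, 0],
    [0.05, 0, 0, 35.5, 0],
  ],
)

```text
time: 21.15
tool_pos: [507.1, 50.6, 334.9]
tcp_rot: [-0.476, 1.566, 3.062]
contact_force: [-0.4, 0.3, -0.8]
grip_width: 14.3
```

```bash
python3 snap.py w19 507.1 50.6 0 334.9 22.6;  python3 - <<'E'
from h import *
a,o=load("w19"); print(o["contact_force"],o["moment"])
E
```

```text
21.15 [507.10320068  50.56831254 334.8628753 ] 0.0028235780449618994
tcp [507.1  50.6 334.9] yaw 22.67 tilt deg [-0.26  0.02] F [-0.4  0.3 -0.8] w 14.3 t 21.15
MOVE cm [-0. -0. -0.] turn 0.07 rows 0.0
[-0.37140888  0.26040077 -0.82295063] [-0.15371802  0.18933589 -0.03753135]
```

View pics/w19.png

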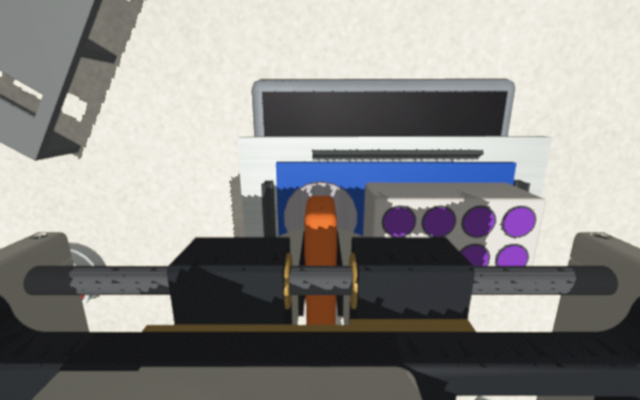

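Emit:
arm_command(
  moves=[
    [0.04, 0, 0, 0, 0],
    [0.04, 0, 0, 0, 0],
    [0.04, 0, 0, 0, 0.35],
    [0.04, 0, 0, 0, 0.35],
    [0.04, 0, 0, 0, 0.35],
    [0.04, 0, 0, 0, 0.35],
  ],
)

```text
time: 21.8
tool_pos: [507.1, 50.5, 334.3]
tcp_rot: [-0.475, 1.566, 3.062]
contact_force: [-0.3, -0.4, 0.3]
grip_width: 31.6
```

Emit:
arm_command(
  moves=[
    [-0.5, 0, 0, 0, 0.35],
    [-2, 0, 0, 0, 0.35],
    [-4.5, 0, 0, 0, 0.35],
    [-8, 0, 0, 0, 0.35],
    [-11, 0, 2, 0, 0.35],
    [-12, 0, 5, 0, 0.35],
    [-12, 0, 8, 0, 0.35],
    [-12, 0, 8, 0, 0.35],
    [-12, 0, 8, 0, 0.35],
  ],
)

```text
time: 22.7
tool_pos: [433.8, 19.6, 455.3]
tcp_rot: [-0.51, 1.568, 3.026]
contact_force: [0.2, 0.2, -0.3]
grip_width: 32.1
```

```bash
python3 snap.py w20;  python3 - <<'E'
from h import *
from plant import bot
a,o=load("w20"); crop(a["frame"],190,0,510,230,2.5,"pics/w20c.png"); print(o["contact_force"])
s=bot.capture("scene"); crop(s["frame"],220,110,440,320,2.8,"pics/s2.png")
E
```

```text
22.7 [433.75682607  19.61454213 455.2789553 ] 0.03134119938664952
[ 0.1673112   0.19055923 -0.27757936]
```

View pics/w20c.png

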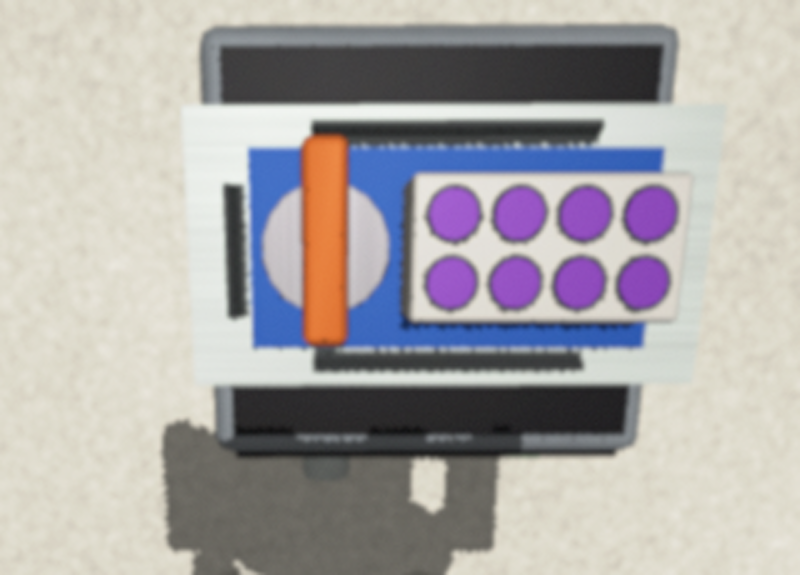

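View pics/s2.png

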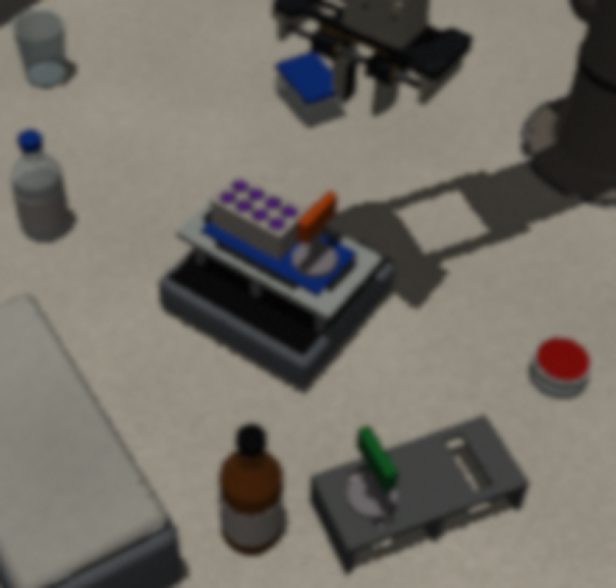

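```bash
python3 -c "
from plant import bot
print(bot.close_job())"
```

```text
the job is handed in; nothing more can be done
None
```

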